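# Move the electrode stand to the meter with its arm balanced upright

### The arm

A 7-joint arm with a two-finger parallel gripper is mounted at the origin on the work surface. World frame = base frame: x ahead of the robot, y to its left, z up, the work surface at z = 0. Lengths are in m, angles in rad, forces in N, time in s.
With the tool pointing down it reaches from about 0.425 to 0.925 m from the base axis. Payload 6.8 kg.
Tool frame: the origin (TCP) lies midway between the tips of the shut fingers; the grasp point (between the pads) lies 19 mm behind it (bot.pinch_z is the distance from the TCP to the grasp point, in m); z points along the fingers, y is the line along which they close (so a half turn about z gives the same grasp; the last joint's range is limited). The gripper opens to 85 mm and grips with 20 to 120 N. Pads are 22 mm wide; open, the fingers measure 114 mm over their backs; the gripper's body (76 mm by 85 mm) begins 54 mm behind the grasp point. The pads swing forward as they close: fully open they stand 13 mm farther back than shut.
Start: joints at [-1.325, 0.477, 0.022, 1.555, -0.011, 1.109, -0.083], TCP at [0.234, 0.633, 0.231] pointing down, gripper open.
Joint ranges: [-2.96, 2.96], [-0.34, 2.1], [-1.41, 1.46], [0.24, 2.44], [-1.37, 4.51], [0.17, 1.92], [-2.96, 2.96]. Speed limits (rad/s): [2.39, 2.39, 3.14, 3.14, 3.14, 3.14, 3.14].

### API

Orientations are given as a unit quaternion [w, x, y, z].
In Python, from station import bot, imaging gives the robot as it stands. The module is installed in compiled form; this text tells all that it offers.
- The arm moves only by the tool carry_out, never from a script. Its argument "targets" is a list of rows, each a list of 5 numbers: the shift along the tool's x, y, z in cm, then the turn about the tool's z in degrees, then the opening, from -1 (shut) to 1 (fully open). In form: [[x, y, z, yaw, gripper], ...]. A call has 1 to 12 rows; each row shifts and turns the commanded pose from where the row before left it, along the tool's axes as they then stand; what a row does not reach is not made up. A row lasts 1/10 s, in which the tool goes at most 50 mm and 8.59 degrees, less where a joint would pass 70% of its speed; a pose out of reach is approached as far as the arm can. A call is refused whole if a number of a shift passes 5 or a number of a turn 8.59, either way. A call with a gripper value outside its range is refused whole. The fingers move at their own pace and stop on an object; "force" is the grip in N (left out, the last holds). Time passes only in rows, so rows that do not move let the fingers close. It gives the time, the measured TCP pose, the force, the opening and the grip force at its end, in the units of the state.
- bot.get_obs(): the state, without advancing time (a new reading comes with each control period).
- imaging.read_camera(name): name is "side" or "top"; returns the picture (420x560x3 uint8, red, green, blue); there is no depth.
- imaging.calibration(name): a dict with "fx", "fy", "cx", "cy" (pixels), "extrinsics" (4x4, takes a point from world to camera coordinates). Camera axes: x right, y up, looking along -z (the intrinsics and any distortion apply to the point x, -y, -z); pixel columns grow to the right and rows downward; lengths in m; the calibration is good to about 2 mm. A picture is of the moment at which its call begins. calibration takes no time and is no camera call.
- bot.hand_in(): hands the job in; it is judged then, once.
The state is a dict: "t": time; "q": joint angles; "joint_vel": joint speeds; "joint_torque": joint torques, N m; "eef_pos": TCP position; "tool_rot": TCP orientation; "contact_force": force on the tool from outside, world axes, zero at the start; "torque": the same for the moment, N m; "gripper_width": opening from 0.0 (shut) to 1.0 (fully open); "grasp_force": force on a finger pad.
Only numpy, scipy, OpenCV 4.12 (cv2) and the standard library are available. Lean on these libraries where they do the work, as an engineer would, in place of code of your own. Each camera call takes 0.05 s, during which the arm holds its last target. There are 200 camera calls.

### The job

Move the electrode stand from its parking bracket to the empty bracket beside the meter: lift it by the black post on its base, carry it across, slide the swing arm squarely in between the two prongs of the meter's bracket, set the stand down flat on the bench and let go. The arm's hinge has no lock and its spring is too weak to hold it up, so outside the clips you must keep the arm balanced upright by moving or tilting the base; neither the arm nor the stand may fall over. Keep the robot off the arm and its glass electrode, do not bang the stand down, and leave the bottle, the beaker and the jar alone.

Things in the scene. Friction and masses are not known exactly. Their poses are not given: they have to be found in the camera images.
- stand: Loose electrode stand, 0.72 kg in all: grey base plate (x -75 to 170, y -45 to 45, 12 mm thick) with a black grip post and a hinged white swing arm. Origin: plate's underside, right under the post; z up, x from post to arm. Centre of mass 20 mm ahead of the post. Seated in a bracket, its origin is at x -140, y 0, z 0 mm of the bracket's frame, yaw equal.
- stand_grip (a point): Point to grip, in the black upright post, 66 mm above the underside, axes of the stand. Post: 40 mm along x, 24 mm along y, top 90 mm above the underside. Grip it across the 24 mm, nothing stands beside it. Behind it (x -72 to -37 mm) a grey cast weight 38 mm high.
- stand_hinge (a point): Middle of the swing arm's hinge on the stand: x +140, y 0, 45 mm above the underside; hinge axis along the stand's x, so the arm swings in its y-z plane. Hinge: spring 0.24 N m/rad towards angle 0, damper 0.05 N m s/rad, no lock, no friction.
- boom (a joint): Swing arm's angle to its base: 0 = square to the plate, positive = leaning to the stand's +y, stops +-0.5 rad. Lean in the world = this plus the base's roll to +y. Arm: 0.20 kg, centre of mass 181 mm above the hinge, inertia about it 0.0077 kg m2. Gravity beats the spring: free, the lean grows e-fold in about 0.55 s. Tilting the base away from the lean, or speeding up towards it, rights it.
- boom_clip (a point): Point on the arm's centre line 190 mm above the hinge, where clips hold it; axes of the arm, z along it. White slotted bar 24 mm wide (y), 18 mm deep (x), to 225 mm above the hinge, a clamp head 50 x 36 x 34 mm on top, a thin black electrode beside it towards the post (to x -33 mm). Top 324 mm above the underside.
- park: Fixed parking bracket where the stand starts, its arm leaning on one prong. Post, foot plate (x 51 to 126, y +-50, 8 mm thick) and a clip of two steel prongs. Origin: on the bench under the clip's middle; z up, x from the clip's mouth to its post. Prongs: 235 mm up, 8 mm thick, 52 mm clear between, straight x -10 to 70, flaring to 78 mm at x -28. The arm passes along x only, 60 mm to be free.
- meter: Fixed white meter with a blue display panel and, on its right, the bracket where the stand must go: same form and sizes as park. Origin on the bench under the middle of this clip; z up, x from the clip's mouth to its post. The meter's case is at y 125 to 405, x -60 to 160 mm, about 115 mm high.
- bottle: Glass reagent bottle with stopper and paper label, 77 mm in diameter, 150 mm high; origin under its centre. Leave alone.
- beaker: Empty glass beaker, 74 mm in diameter, 92 mm high; origin under its centre. Leave alone.
- jar: Small capped jar, 60 mm in diameter, 75 mm high; origin under its centre. Leave alone.
- table: The black bench top, fixed, upper face at z = 0.
Mind the look-alikes: they are no part of the job. Of the things that look like the park, the smaller one is meant.

How it is judged:
By the outcome, as a careful person would: the job done as asked, in the order asked, and still so for the second after the job is handed in, with the robot touching nothing.
It also fails if it takes over 69 s, if anything falls off the work surface, if the arm or the gripper's body presses on something with over 40 N, if the wrist force passes 120 N, or if a joint passes its speed limit or range.

## Working session

There is one attempt and no reset: what is moved stays moved. The work goes in short steps, Python scripts to look and compute and a tool call to move; the robot and the scene stay as the last step left them, time stands still between calls to the robot, and variables do not carry over. Pictures are saved under pics/ and viewed, at most 10 in all, crops included, and the job is handed in when it is done.

Besides the shell and the picture viewer there is one more tool, called after "Emit:" by a JSON object that holds its "api" and its "payload". carry_out: Moves the arm, as the interface text tells. Its arguments: {"type":"object","properties":{"targets":{"type":"array"},"force":{"type":"number"}},"required":["targets"]}

```bash
mkdir -p pics; python3 - <<'E'
from station import bot, imaging
import cv2
o=bot.get_obs()
for k,v in o.items(): print(k,v)
for n in("side","top"):
    c=imaging.calibration(n);print(n,c)
    im=imaging.read_camera(n);cv2.imwrite(f"pics/{n}0.png",cv2.resize(im[:,:,::-1],(800,600),interpolation=cv2.INTER_CUBIC)); cv2.imwrite(f"pics/raw_{n}0.png",im[:,:,::-1])
E
```

```text
t 0.0
q [-1.32512956  0.47777976  0.02231999  1.55645378 -0.01150021  1.10931412
 -0.0831321 ]
joint_vel [-0.00010305  0.00086835 -0.00026083  0.00040074  0.00053641 -0.00012936
  0.00068569]
joint_torque [ 1.47312508e-04 -5.96462166e+01  1.60811171e+00 -2.81203687e+01
  1.24218801e-02  9.28226887e-03 -2.67759003e-05]
eef_pos [0.23363841 0.632638   0.230338  ]
tool_rot [-9.82243941e-05  1.75958961e-01  9.84397079e-01 -9.08286825e-04]
contact_force [ 0.11035165  0.27878774 -0.24706567]
torque [ 0.01453818 -0.00547278 -0.02657911]
grasp_force 0.0
gripper_width 1.0006113960338545
side {'fx': 505.00330928589784, 'fy': 505.00330928589784, 'cx': 273.4572042203844, 'cy': 199.3289654644757, 'extrinsics': array([[ 0.97378182, -0.22720074, -0.01134862, -0.55005381],
       [ 0.1670668 ,  0.68040689,  0.71353707, -0.10704473],
       [-0.15439447, -0.6967254 ,  0.70052556, -1.28511694],
       [ 0.        ,  0.        ,  0.        ,  1.        ]])}
top {'fx': 491.4975312901507, 'fy': 491.4975312901507, 'cx': 272.3290575266366, 'cy': 211.39544651833654, 'extrinsics': array([[ 2.69251215e-02, -9.99636957e-01, -9.96375913e-04,
        -1.85059777e-01],
       [ 9.90452821e-01,  2.65429164e-02,  1.35272622e-01,
        -5.52598464e-01],
       [-1.35197065e-01, -4.62909511e-03,  9.90807915e-01,
        -1.20046978e+00],
       [ 0.00000000e+00,  0.00000000e+00,  0.00000000e+00,
         1.00000000e+00]])}
```

View pics/side0.png

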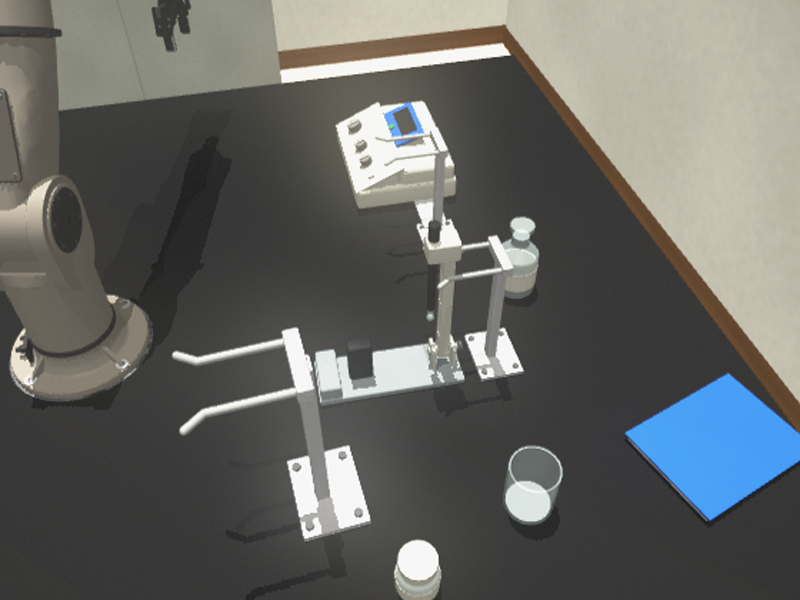

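View pics/top0.png

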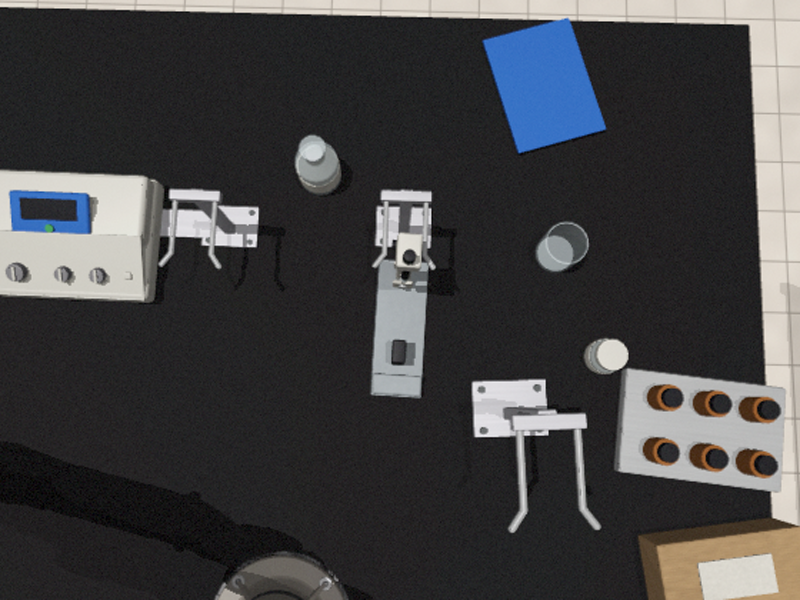

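The candidates for the park, in side-image pixels at 800x600 scale:
- The bracket at (497,300), which holds the stand with its electrode arm. It is the small one.
- The bracket at (310,420), which is empty and larger. This is the look-alike.
- The bracket beside the meter at (438,180), which is the goal.

The park is the one at (497,300), or (405,225) in the top view. I'll confirm this in an enlarged crop.

```bash
python3 - <<'E'
import cv2,numpy as np
t=cv2.imread("pics/raw_top0.png")[120:285,100:320]
s=cv2.imread("pics/raw_side0.png")[60:285,210:375]
t=cv2.resize(t,None,fx=3.6,fy=3.6,interpolation=cv2.INTER_CUBIC)
cv2.imwrite("pics/c1.png",t);print(t.shape)
E
```

```text
(594, 792, 3)
```

View pics/c1.png

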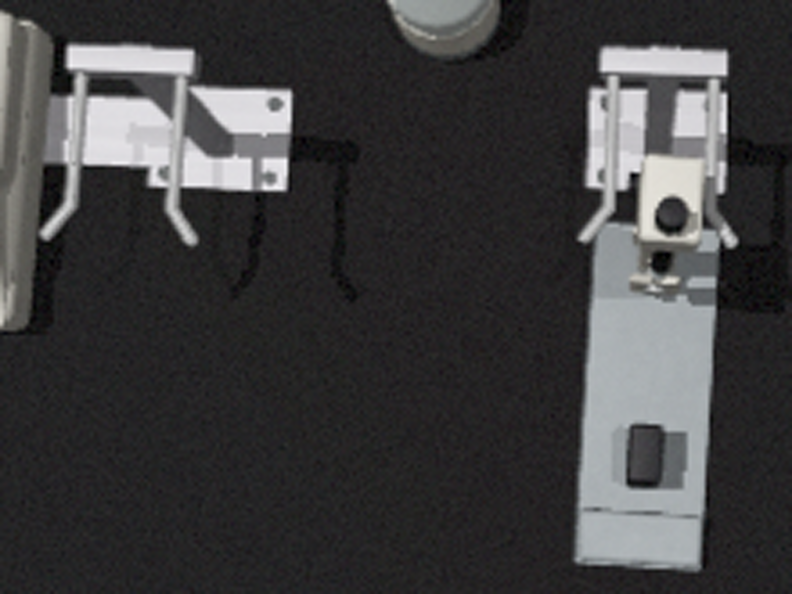

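The crop confirms it. The small bracket, with its foot plate at crop (585–727, 87–192), holds the stand by its arm at (670,200), so it is the park. The stand's post top is at (645,455). The meter's empty bracket has its foot plate at (148–292, 88–190) and prong tips at (45,238) and (192,242).

```bash
cat > h.py <<'E'
import numpy as np, cv2
from scipy.optimize import least_squares
from station import bot, imaging
def proj(cal,P):
    P=np.atleast_2d(P); E=cal["extrinsics"]; c=P@E[:3,:3].T+E[:3,3]; c=c*[1,-1,-1]
    return c[:,:2]/c[:,2:]*[cal["fx"],cal["fy"]]+[cal["cx"],cal["cy"]]
def world(pose,L):
    x,y,a=pose; L=np.atleast_2d(L).astype(float); c,s=np.cos(a),np.sin(a)
    return np.c_[x+c*L[:,0]-s*L[:,1], y+s*L[:,0]+c*L[:,1], L[:,2]]
E
python3 - <<'E'
from h import *
cal=imaging.calibration("top")
def fit(name,pts,g):
    L=np.array([p[:3] for p in pts])/1000; u=(np.array([p[3:] for p in pts])+.5)/3.6-.5+[100,120]
    f=lambda p:(proj(cal,world(p,L))-u).ravel()
    r=least_squares(f,g,loss="soft_l1",x_scale=[.1,.1,.1]); print(name,r.x.round(4),np.degrees(r.x[2]).round(2));print(f(r.x).reshape(-1,2).round(1).tolist()); return r.x
pk=fit("park",[(126,-50,8,727,88),(126,50,8,589,87),(51,50,8,585,190),(51,-50,8,724,192),(-26,43,235,586,239),(-26,-43,235,733,243)],[.7,-.2,0])
m=fit("meter",[(126,-50,8,292,89),(51,-50,8,290,191),(51,50,8,148,187),(-26,43,235,46,237),(-26,-43,235,192,241)],[.7,.1,0])
st=fit("stand",[(170,45,12,597,225),(-75,45,12,575,566),(-75,-45,12,701,571),(170,-45,12,717,229),(20,12,90,628,424),(20,-12,90,663,424),(-20,-12,90,660,487),(-20,12,90,627,487)],[.55,-.2,0])
for p in(pk,m): print("stand goal",world(p,[-.14,0,0])[0].round(4))
# lean: clamp head centre px
o=bot.get_obs(); print(o["eef_pos"],o["tool_rot"])
for a in(-.08,0,.08):
    h=lambda z:[.14,np.sin(a)*z,.045+np.cos(a)*z]
    print(a,((proj(cal,world(st,[h(.259),h(.19)]))-[100,120]+.5)*3.6-.5).round(0).tolist())
c=imaging.calibration("side")
print((proj(c,world(pk,np.array([[-26,43,235],[-26,-43,235]])/1e3))/.7).round(), (proj(c,world(m,np.array([[-26,43,235],[-26,-43,235]])/1e3))/.7).round(),(proj(c,world(st,[[0,0,.09]]))/.7).round())
E
```

```text
park [ 0.6123 -0.1918  0.0043] 0.24
[[-0.3, 1.2], [-0.1, 0.7], [0.3, 0.0], [0.1, 0.3], [0.2, -0.8], [-0.2, -1.1]]
meter [ 0.6046  0.1266 -0.0105] -0.6
[[0.0, 1.0], [-1.2, 0.6], [-0.1, 0.3], [0.5, -1.0], [0.2, -0.6]]
stand [ 0.467  -0.188  -0.0266] -1.52
[[-1.0, -0.5], [-0.3, -0.0], [0.3, 0.5], [0.3, 0.2], [0.1, 0.1], [0.4, 0.6], [0.4, -0.2], [-0.5, -0.7]]
stand goal [ 0.4723 -0.1924  0.    ]
stand goal [0.4646 0.1281 0.    ]
[0.23370304 0.63267909 0.23041007] [-9.05216659e-05  1.75987731e-01  9.84392006e-01 -8.30564818e-04]
-0.08 [[700.0, 180.0], [686.0, 205.0]]
0 [[663.0, 178.0], [660.0, 203.0]]
0.08 [[625.0, 176.0], [634.0, 202.0]]
[[424. 247.]
 [440. 286.]] [[376. 137.]
 [386. 163.]] [[357. 342.]]
```

```bash
python3 - <<'E'
from h import *
st=[.467,-.188,-.0266]
out=[]
for n,(r0,r1,c0,c1) in dict(side=(140,280,270,370),top=(150,225,255,310)).items():
    cal=imaging.calibration(n); im=cv2.imread(f"pics/raw_{n}0.png"); f=600/(r1-r0)
    im=cv2.resize(im[r0:r1,c0:c1],None,fx=f,fy=f,interpolation=cv2.INTER_CUBIC)
    for a,col in((-.074,(0,0,255)),(0,(0,255,0)),(.074,(255,0,0))):
        L=[[.14,np.sin(a)*z,.045+np.cos(a)*z] for z in(0,.19,.259)]
        p=(proj(cal,world(st,L))-[c0,r0]+.5)*f-.5
        for q in p: cv2.circle(im,tuple(int(v) for v in q),3,col,-1)
    out.append(im[:600])
im=np.hstack([out[0][:,:400],out[1][:,:400]]);print(im.shape);cv2.imwrite("pics/c2.png",im)
E
```

```text
(600, 800, 3)
```

View pics/c2.png

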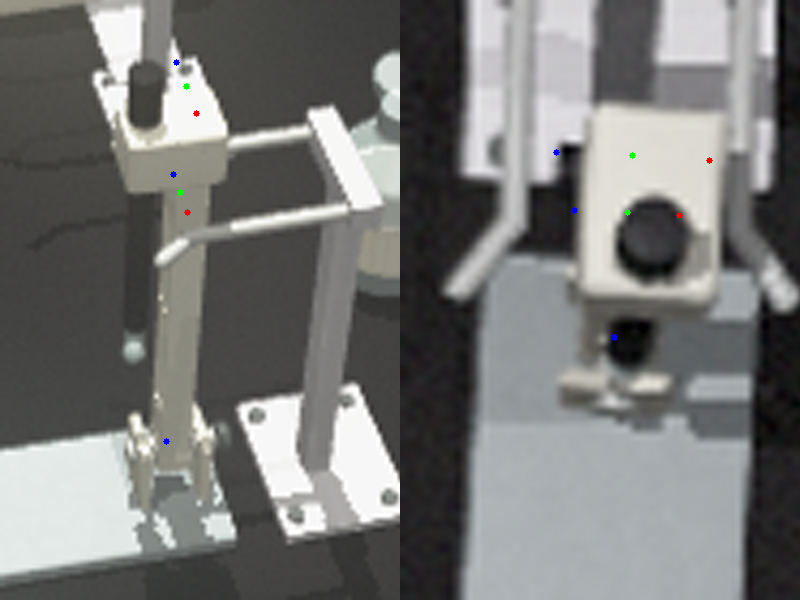

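The stand's arm leans only about -0.02 rad. I'll write a row planner and move in along the carry path, which also tests the inner reach.

```bash
cat >> h.py <<'E'
from scipy.spatial.transform import Rotation as Ro
def pose():
    o=bot.get_obs(); R=Ro.from_quat(np.roll(o["tool_rot"],-1)).as_matrix()
    return o, np.array(o["eef_pos"]), R
def rows(way,step=.045,g=1):
    """way: list of (x,y,z,angle deg of tool x in world)"""
    o,p,R=pose(); a=np.degrees(np.arctan2(R[1,0],R[0,0]))
    out=[]; cur=np.array([*p,a])
    for w in way:
        w=np.array(w,float); d=w-cur; d[3]=(d[3]+180)%360-180
        n=int(np.ceil(max(np.linalg.norm(d[:3])/step,abs(d[3])/8)))
        for i in range(n):
            t=np.radians(cur[3]); s=d/n
            tx=np.cos(t)*s[0]+np.sin(t)*s[1]; ty=np.sin(t)*s[0]-np.cos(t)*s[1]
            out.append([round(tx*100,2),round(ty*100,2),round(-s[2]*100,2),round(-s[3],2),g]); cur=cur+s
    print("from",cur.round(4) if 0 else np.r_[p,a].round(4),"\n",out)
E
python3 - <<'E'
from h import *
rows([(.41,.12,.15,178.5),(.43,0,.15,178.5),(.405,-.16,.15,178.5)])
E
```

```text
from [  0.2337   0.6327   0.2304 159.7277] 
 [[np.float64(-2.64), np.float64(-3.23), np.float64(0.62), np.float64(-1.44), 1], [np.float64(-2.56), np.float64(-3.29), np.float64(0.62), np.float64(-1.44), 1], [np.float64(-2.47), np.float64(-3.36), np.float64(0.62), np.float64(-1.44), 1], [np.float64(-2.39), np.float64(-3.42), np.float64(0.62), np.float64(-1.44), 1], [np.float64(-2.3), np.float64(-3.48), np.float64(0.62), np.float64(-1.44), 1], [np.float64(-2.21), np.float64(-3.54), np.float64(0.62), np.float64(-1.44), 1], [np.float64(-2.12), np.float64(-3.59), np.float64(0.62), np.float64(-1.44), 1], [np.float64(-2.03), np.float64(-3.64), np.float64(0.62), np.float64(-1.44), 1], [np.float64(-1.94), np.float64(-3.69), np.float64(0.62), np.float64(-1.44), 1], [np.float64(-1.84), np.float64(-3.74), np.float64(0.62), np.float64(-1.44), 1], [np.float64(-1.75), np.float64(-3.79), np.float64(0.62), np.float64(-1.44), 1], [np.float64(-1.65), np.float64(-3.83), np.float64(0.62), np.float64(-1.44), 1], [np.float64(-1.56), np.float64(-3.87), np.float64(0.62), np.float64(-1.44), 1], [np.float64(-0.77), np.float64(-3.98), np.float64(0.0), np.float64(-0.0), 1], [np.float64(-0.77), np.float64(-3.98), np.float64(0.0), np.float64(-0.0), 1], [np.float64(-0.77), np.float64(-3.98), np.float64(0.0), np.float64(-0.0), 1], [np.float64(0.52), np.float64(-4.01), np.float64(0.0), np.float64(-0.0), 1], [np.float64(0.52), np.float64(-4.01), np.float64(0.0), np.float64(-0.0), 1], [np.float64(0.52), np.float64(-4.01), np.float64(0.0), np.float64(-0.0), 1], [np.float64(0.52), np.float64(-4.01), np.float64(0.0), np.float64(-0.0), 1]]
```

Emit:
{"api": "carry_out", "payload": {"targets": [[-2.6,-3.2,0.7,-1.5,1],[-2.6,-3.3,0.7,-1.5,1],[-2.5,-3.4,0.7,-1.5,1],[-2.4,-3.4,0.7,-1.5,1],[-2.3,-3.5,0.7,-1.5,1],[-2.2,-3.5,0.7,-1.5,1],[-2.1,-3.6,0.7,-1.5,1],[-2.0,-3.6,0.7,-1.5,1],[-1.9,-3.7,0.7,-1.5,1],[-1.8,-3.7,0.7,-1.5,1],[-1.8,-3.8,0.7,-1.5,1],[-1.7,-3.8,0.3,-1.5,1]]}}

```text
t: 1.3
eef_pos: [0.399, 0.1599, 0.1507]
tool_rot: [-0.0, 0.019, 1.0, -0.0]
contact_force: [1.9, 0.2, 0.7]
gripper_width: 1.0
grasp_force: 0.0
```

Emit:
{"api": "carry_out", "payload": {"targets": [[-1.6,-3.8,0,-0.8,1],[-0.8,-4,0,0,1],[-0.8,-4,0,0,1],[-0.8,-4,0,0,1],[0.5,-4,0,0,1],[0.5,-4,0,0,1],[0.5,-4,0,0,1],[0.5,-4,0,0,1],[0,0,0,0,1]]}}

```text
t: 2.2
eef_pos: [0.409, -0.1618, 0.1514]
tool_rot: [-0.0, 0.017, 1.0, -0.001]
contact_force: [0.0, 0.3, -0.8]
gripper_width: 1.003
grasp_force: 0.0
```

Emit:
{"api": "carry_out", "payload": {"targets": [[-2.95,-1.2,0,-0.2,1],[-2.95,-1.2,0,-0.2,1],[0,0,2.8,0,1],[0,0,2.8,0,1],[0,0,2.8,0,1],[0,0,2,0,1],[0,0,0,0,1],[0,0,0,0,1]], "force": 100}}

```text
t: 3.0
eef_pos: [0.4688, -0.1819, 0.0474]
tool_rot: [-0.0, 0.009, 1.0, 0.0]
contact_force: [-0.6, -0.4, 0.3]
gripper_width: 0.997
grasp_force: 0.0
```

```bash
python3 - <<'E'
from h import *
o,p,R=pose();print(o["t"],p,np.degrees(np.arctan2(R[1,0],R[0,0])),o["contact_force"])
t=imaging.read_camera("top")[:,:,::-1];s=imaging.read_camera("side")[:,:,::-1]
cv2.imwrite("pics/raw_top1.png",t);cv2.imwrite("pics/raw_side1.png",s)
a=cv2.resize(t[140:285,235:335],None,fx=4,fy=4,interpolation=cv2.INTER_CUBIC);b=cv2.resize(s[140:285,210:310],None,fx=4,fy=4,interpolation=cv2.INTER_CUBIC)
cv2.imwrite("pics/c3.png",np.hstack([a,b]))
E
```

```text
3.0 [ 0.46884712 -0.18186244  0.04737438] 178.93891193210808 [-0.63984892 -0.41921539  0.33540299]
```

View pics/c3.png

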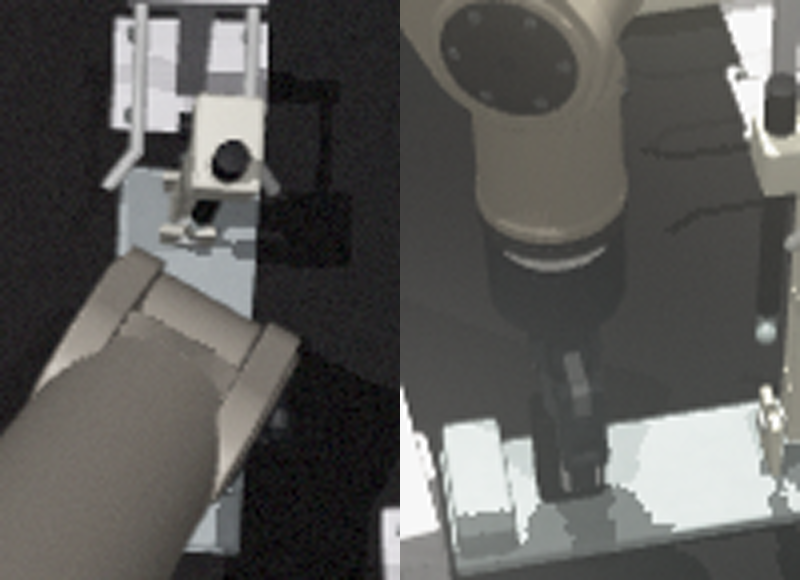

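The stand's arm now rests on the -y prong: the head is at crop (228,145), overlapping the right prong. I'll nudge to centre on the post and close the fingers.

Emit:
{"api": "carry_out", "payload": {"targets": [[0.2,-0.6,0,0.4,1],[0,0,0,0,0.2],[0,0,0,0,-0.2],[0,0,0,0,-1],[0,0,0,0,-1],[0,0,0,0,-1],[0,0,0,0,-1],[0,0,0,0,-1]], "force": 110}}

```text
t: 3.9
eef_pos: [0.467, -0.1885, 0.0476]
tool_rot: [0.0, 0.013, 1.0, -0.0]
contact_force: [-1.3, -1.9, 5.6]
gripper_width: 0.268
grasp_force: 107.7
```

```bash
cat >> h.py <<'E'
import json,os
HX,HZ=.130,.262
def headpx(tcp,ang,a,off=(0,0,0)):
    """predicted top pixel of head ref point; ang=stand yaw rad; tcp used as stand origin xy"""
    cal=imaging.calibration("top")
    return proj(cal,world((tcp[0]+off[0],tcp[1]+off[1],ang),[HX,np.sin(a)*HZ,.045+np.cos(a)*HZ+off[2]]))[0]
def find(im,T,guess,w=14):
    h,wd=T.shape[:2]; c0=int(guess[0])-w-wd//2-10; r0=int(guess[1])-w-h//2
    S=im[r0:r0+2*w+h,c0:c0+2*w+wd+20]
    m=cv2.matchTemplate(S,T,cv2.TM_CCOEFF_NORMED); _,v,_,(x,y)=cv2.minMaxLoc(m)
    def sub(l,c,r): return .5*(l-r)/(l-2*c+r) if (l-2*c+r) else 0
    dx=sub(*m[y,x-1:x+2]) if 0<x<m.shape[1]-1 else 0; dy=sub(*m[y-1:y+2,x]) if 0<y<m.shape[0]-1 else 0
    return c0+x+dx+(wd-1)/2, r0+y+dy+(h-1)/2, v
E
python3 - <<'E'
from h import *
o,p,R=pose();print(o["t"],p,np.degrees(np.arctan2(R[1,0],R[0,0])),o["contact_force"],o["gripper_width"],o["grasp_force"])
t=imaging.read_camera("top")[:,:,::-1];cv2.imwrite("pics/raw_top2.png",t)
T=cv2.imread("pics/raw_top1.png")[163:189,284:300];cv2.imwrite("T.png",T)
for n in(0,1,2): print(n,find(cv2.imread(f"pics/raw_top{n}.png"),T,(290,176)))
for a in(-.09,-.074,-.05,0): print(a,headpx((.467,-.188),-.0266,a))
E
```

```text
3.9 [ 0.46702587 -0.18847094  0.04755574] 178.49391034449332 [-1.3070304  -1.89768257  5.6233859 ] 0.2677269670310564 107.71842956542969
0 (np.float32(285.6226), np.float32(175.13464), 0.9532658457756042)
1 (np.float32(291.50818), np.float32(175.51282), 1.0)
2 (np.float32(291.7757), np.float32(175.49294), 0.9843897223472595)
-0.09 [295.27521543 174.31080857]
-0.074 [293.18276318 174.16465001]
-0.05 [290.03492766 173.95831392]
0 [283.45470199 173.57906091]
```

Emit:
{"api": "carry_out", "payload": {"targets": [[0,0,-0.3,0,-1],[0,0,-0.6,0,-1],[0,0,-0.6,0,-1],[0,-0.2,0,0,-1],[0,-0.4,0,0,-1],[0,-0.2,0,0,-1],[0,0,0,0,-1],[0,0,0,0,-1]]}}

```text
t: 4.75
eef_pos: [0.4664, -0.1963, 0.0621]
tool_rot: [-0.0, 0.013, 1.0, 0.0]
contact_force: [0.1, 0.2, -6.5]
gripper_width: 0.273
grasp_force: 107.9
```

```bash
cat >> h.py <<'E'
T=cv2.imread("T.png") if os.path.exists("T.png") else None
def lean(off=(0,0,0),lz=.0475,name=None):
    o,p,R=pose(); im=imaging.read_camera("top")[:,:,::-1].copy()
    if name: cv2.imwrite(name,im)
    ang=np.arctan2(R[1,0],R[0,0])-np.pi if R[0,0]<0 else 0
    ang=(ang+np.pi)%(2*np.pi)-np.pi; of=(off[0],off[1],p[2]-lz)
    u0=headpx(p,ang,0,of); u1=headpx(p,ang,-.1,of); f=find(im,T,u0)
    return o,p,ang,(f[0]-u0[0])/(u1[0]-u0[0])*-.1, f, u0
E
python3 - <<'E'
from h import *
o,p,ang,a,f,u0=lean(name="pics/raw_top3.png");print(o["t"],p,np.degrees(ang),"lean",a,f,u0,o["contact_force"],o["torque"])
E
```

```text
4.75 [ 0.46638574 -0.19627181  0.06209898] -1.4933525735981072 lean -0.024629750475769024 (np.float32(291.0793), np.float32(173.83432), 0.9509152173995972) [287.79872393 172.41729488] [ 0.12206871  0.21487452 -6.52838367] [-0.02336405  0.13547208 -0.00246524]
```

Emit:
{"api": "carry_out", "payload": {"targets": [[0,-0.2,0,0,-1],[0,-0.2,0,0,-1],[1.2,0,0,0,-1],[2,0,0,0,-1],[2.2,0,0,0,-1],[1.6,0,0,0,-1]]}}

```text
t: 5.4
eef_pos: [0.3936, -0.1982, 0.0621]
tool_rot: [-0.001, 0.013, 1.0, 0.0]
contact_force: [-0.0, -0.6, -6.7]
gripper_width: 0.274
grasp_force: 108.1
```

```bash
cat > mpc.py <<'E'
from h import *
from scipy.linalg import expm
from scipy.optimize import lsq_linear
I,ml,K,C=.0077,.0362,.115,.05; DT=.05; GOAL=np.array([.4646,.1281])
A=np.array([[0,1],[K/I,-C/I]]); Ad=expm(A*DT)
def step(x,v0,v1):  # velocity jump at start of the step
    return Ad@(x+np.array([0,-ml/I*(v1-v0)]))
def run(x,v0,vs):
    out=[]
    for v in vs: x=step(x,v0,v); v0=v; out.append(x)
    return out,v0
def segvs(u,n): # rows of u metres, n rows per call, then a camera hold
    vs=[]
    for i,d in enumerate(u):
        vs+=[d/.1]*2
        if (i+1)%n==0: vs.append(0.)
    return vs
def plan(x,v0,dist,N,n,wth=1.,wdu=6.,wT=40.,umax=.035):
    f=lambda u:np.concatenate([wth*np.array(run(x,v0,segvs(u,n))[0])[:,0], wdu*np.diff(np.r_[v0*.1,u,0]),
        wT*(np.array(run(x,v0,segvs(u,n))[0])[-1]*[1,.3]), [100*(u.sum()-dist)]])
    b=f(np.zeros(N)); M=np.array([f(e)-b for e in np.eye(N)]).T
    r=lsq_linear(M,-b,bounds=(-umax,umax)); return r.x,np.array(run(x,v0,segvs(r.x,n))[0])
S="kf.json"
def save(x,P): json.dump(dict(x=list(x),P=np.array(P).tolist()),open(S,"w"))
def update(done,v_hold=True):
    """done: tool-y metres of rows since last picture; state [theta,omega,bias]; returns the estimate after the camera hold"""
    o,p,ang,a,f,u0=lean()
    F=np.eye(3); F[:2,:2]=Ad
    if os.path.exists(S):
        d=json.load(open(S)); x=np.array(d["x"]); P=np.array(d["P"]); v0=0.
        for v in segvs(done,99):
            x[:2]=step(x[:2],v0,v); v0=v; P=F@P@F.T+np.diag([1e-6,3e-4,0])
    else: x=np.array([a-.005,.0,.005]); P=np.diag([1e-4,4e-3,6e-5]); v0=0.
    pred=x[0]+x[2]; H=np.array([[1,0,1.]]); k=P@H.T/(H@P@H.T+1e-5); x=x+(k*(a-pred))[:,0]; P=(np.eye(3)-k@H)@P
    est=x.copy()
    x[:2]=step(x[:2],v0,0.); P=F@P@F.T+np.diag([1e-6,3e-4,0]); save(x,P)
    print("t",o["t"],"tcp",p.round(4),"yaw",np.degrees(ang).round(2),"meas",round(a,4),"pred",round(pred,4),"score",round(f[2],2),"row err",round(f[1]-u0[1],1),"est",est.round(4),"now",x.round(4))
    return x,p,ang
E
python3 - <<'E'
from mpc import *
x,p,ang=update([])
dist=GOAL[1]-p[1]
for N in(20,25,30):
    u,tr=plan(x[:2],0.,dist,N,5); print(N,(u*100).round(1).tolist(),"lean max",tr[:,0].min().round(3),tr[:,0].max().round(3))
E
```

```text
t 5.4 tcp [ 0.3936 -0.1982  0.0621] yaw -1.53 meas 0.0004 pred 0.0004 score 0.94 row err 1.1 est [-0.0046  0.      0.005 ] now [-0.0046 -0.0029  0.005 ]
20 [-2.7, -2.5, -1.5, -0.4, 0.6, 1.4, 2.0, 2.5, 3.1, 3.5, 3.5, 3.5, 3.5, 3.5, 3.5, 3.5, 3.5, 2.7, 0.8, -1.3] lean max -0.138 0.151
25 [-1.5, -1.5, -1.0, -0.4, 0.1, 0.5, 0.9, 1.2, 1.5, 1.9, 2.1, 2.2, 2.3, 2.5, 2.7, 2.8, 2.7, 2.6, 2.6, 2.7, 2.5, 2.1, 1.4, 0.4, -0.8] lean max -0.09 0.09
30 [-1.1, -1.1, -0.7, -0.4, -0.1, 0.2, 0.5, 0.7, 1.0, 1.2, 1.4, 1.5, 1.6, 1.8, 2.0, 2.0, 2.0, 2.0, 2.1, 2.2, 2.2, 2.0, 1.9, 1.9, 1.9, 1.8, 1.4, 1.0, 0.3, -0.5] lean max -0.063 0.063
```

```bash
python3 - <<'E'
from mpc import *
d=json.load(open(S)); p=pose()[1]
for N in(40,50):
    u,tr=plan(np.array(d["x"][:2]),0.,GOAL[1]-p[1],N,5); print(N,(u*100).round(2).tolist(),tr[:,0].min().round(3),tr[:,0].max().round(3))
E
```

```text
40 [-0.63, -0.65, -0.48, -0.29, -0.11, 0.05, 0.2, 0.33, 0.47, 0.62, 0.73, 0.8, 0.88, 0.99, 1.12, 1.19, 1.2, 1.23, 1.3, 1.41, 1.45, 1.4, 1.39, 1.43, 1.5, 1.5, 1.41, 1.36, 1.36, 1.39, 1.34, 1.23, 1.14, 1.1, 1.08, 0.99, 0.8, 0.53, 0.14, -0.28] -0.037 0.036
50 [-0.43, -0.45, -0.35, -0.23, -0.12, -0.02, 0.08, 0.17, 0.26, 0.35, 0.43, 0.48, 0.54, 0.62, 0.71, 0.77, 0.78, 0.81, 0.87, 0.96, 1.0, 0.98, 0.99, 1.04, 1.11, 1.13, 1.08, 1.07, 1.1, 1.16, 1.16, 1.09, 1.06, 1.07, 1.11, 1.08, 1.01, 0.95, 0.94, 0.95, 0.91, 0.82, 0.76, 0.72, 0.7, 0.64, 0.51, 0.34, 0.08, -0.18] -0.025 0.023
```

Emit:
{"api": "carry_out", "payload": {"targets": [[0,-0.6,0,0,-1],[0,-0.6,0,0,-1],[0,-0.5,0,0,-1],[0,-0.3,0,0,-1],[0,-0.1,0,0,-1]]}}

```text
t: 5.95
eef_pos: [0.3963, -0.22, 0.0623]
tool_rot: [0.0, 0.013, 1.0, -0.0]
contact_force: [-0.2, -0.1, -6.6]
gripper_width: 0.267
grasp_force: 108.2
```

```bash
cat > go.py <<'E'
import sys
from mpc import *
done=[float(v)/100 for v in sys.argv[2].split(",")]; N=int(sys.argv[1]); n=int(sys.argv[3]) if len(sys.argv)>3 else 5
x,p,ang=update(done)
u,tr=plan(x[:2],0.,GOAL[1]-p[1],N,n); print((u*100).round(2).tolist()[:12],tr[:,0].min().round(3),tr[:,0].max().round(3))
y=p[1]+np.cumsum(u)[n-1]; print("y then",y.round(3),"x on arc",np.sqrt(.433**2-y*y).round(4),"now",p[0].round(4))
E
python3 go.py 35 -.6,-.6,-.5,-.3,-.1
```

```text
t 5.95 tcp [ 0.3963 -0.22    0.0623] yaw -1.5 meas 0.0321 pred 0.037 score 0.92 row err 1.0 est [ 0.0268 -0.0105  0.0054] now [ 0.0248 -0.0252  0.0054]
[-0.13, -0.05, 0.1, 0.27, 0.44, 0.58, 0.68, 0.79, 0.92, 1.07, 1.16, 1.18] -0.041 0.033
y then -0.214 x on arc 0.3766 now 0.3963
```

Emit:
{"api": "carry_out", "payload": {"targets": [[0,-0.1,0,0,-1],[0,-0.05,0,0,-1],[0,0.1,0,0,-1],[0,0.3,0,0,-1],[0,0.4,0,0,-1]]}}

```text
t: 6.5
eef_pos: [0.3961, -0.2125, 0.0623]
tool_rot: [-0.0, 0.013, 1.0, 0.0]
contact_force: [0.4, -0.0, -7.4]
gripper_width: 0.267
grasp_force: 108.2
```

```bash
python3 go.py 30 -.1,-.05,.1,.3,.4
```

```text
t 6.5 tcp [ 0.3961 -0.2125  0.0623] yaw -1.47 meas 0.0289 pred 0.0297 score 0.93 row err 1.0 est [ 0.0234 -0.0035  0.0055] now [0.0317 0.1512 0.0055]
[0.4, 0.64, 0.79, 0.93, 1.07, 1.16, 1.19, 1.23, 1.33, 1.45, 1.5, 1.46] -0.041 0.031
y then -0.174 x on arc 0.3964 now 0.3961
```

Emit:
{"api": "carry_out", "payload": {"targets": [[0,0.4,0,0,-1],[0,0.6,0,0,-1],[0,0.8,0,0,-1],[-0.1,0.9,0,0,-1],[-0.2,1.1,0,0,-1]]}}

```text
t: 7.05
eef_pos: [0.4001, -0.1741, 0.0623]
tool_rot: [-0.0, 0.013, 1.0, 0.0]
contact_force: [0.6, 0.4, -7.4]
gripper_width: 0.265
grasp_force: 108.2
```

```bash
python3 go.py 25 .4,.6,.8,.9,1.1
```

```text
t 7.05 tcp [ 0.4001 -0.1741  0.0623] yaw -1.49 meas 0.0165 pred 0.0139 score 0.93 row err 1.1 est [ 0.0113 -0.042   0.0052] now [0.0319 0.3578 0.0052]
[1.0, 1.39, 1.51, 1.57, 1.65, 1.65, 1.56, 1.52, 1.54, 1.6, 1.58, 1.47] -0.037 0.028
y then -0.103 x on arc 0.4206 now 0.4001
```

Emit:
{"api": "carry_out", "payload": {"targets": [[-0.3,1.0,0,0,-1],[-0.4,1.4,0,0,-1],[-0.4,1.5,0,0,-1],[-0.4,1.6,0,0,-1],[-0.4,1.6,0,0,-1]]}}

```text
t: 7.6
eef_pos: [0.4213, -0.1034, 0.0623]
tool_rot: [0.0, 0.013, 1.0, 0.0]
contact_force: [-0.1, 0.6, -6.6]
gripper_width: 0.263
grasp_force: 108.5
```

```bash
python3 go.py 20 1,1.4,1.5,1.6,1.6
```

```text
t 7.6 tcp [ 0.4213 -0.1034  0.0623] yaw -1.47 meas -0.0019 pred -0.0086 score 0.88 row err 1.4 est [-0.0065 -0.033   0.0044] now [0.0243 0.5265 0.0044]
[1.56, 2.03, 2.05, 1.98, 1.93, 1.79, 1.58, 1.43, 1.35, 1.3, 1.2, 1.04] -0.041 0.016
y then -0.008 x on arc 0.4329 now 0.4213
```

Emit:
{"api": "carry_out", "payload": {"targets": [[-0.2,1.5,0,-0.2,-1],[-0.2,2.0,0,-0.2,-1],[-0.2,2.0,0,-0.2,-1],[-0.2,1.9,0,-0.2,-1],[-0.1,1.9,0,-0.1,-1]]}}

```text
t: 8.15
eef_pos: [0.432, -0.0104, 0.0624]
tool_rot: [0.0, 0.005, 1.0, 0.0]
contact_force: [0.6, 0.1, -6.3]
gripper_width: 0.271
grasp_force: 109.0
```

```bash
python3 go.py 18 1.55,2.05,2.05,1.95,1.93
```

```text
t 8.15 tcp [ 0.432  -0.0104  0.0624] yaw -0.55 meas -0.0297 pred -0.036 score 0.82 row err 1.7 est [-0.0337 -0.059   0.0038] now [0.0021 0.6044 0.0038]
[1.75, 2.16, 2.03, 1.79, 1.56, 1.3, 1.0, 0.77, 0.59, 0.45, 0.3, 0.15] -0.055 0.003
y then 0.082 x on arc 0.4251 now 0.432
```

```bash
python3 - <<'E'
from h import *
o=bot.get_obs();print(o["t"],np.round(o["q"],3))
d=json.load(open("kf.json"));from mpc import plan,GOAL
for N in(18,22,26):
    u,tr=plan(np.array(d["x"][:2]),0.,GOAL[1]-o["eef_pos"][1],N,5); print(N,(u*100).round(2).tolist()[:12],(o["eef_pos"][1]+np.cumsum(u))[:14].round(3),tr[:,0].min().round(3))
E
```

```text
8.2 [-0.391  0.365  0.312  2.271 -0.222  0.532  1.659]
18 [1.77, 2.18, 2.04, 1.79, 1.56, 1.29, 0.98, 0.75, 0.56, 0.42, 0.26, 0.12] [0.011 0.033 0.053 0.071 0.087 0.099 0.109 0.117 0.122 0.126 0.129 0.13
 0.13  0.129] -0.056
22 [1.65, 2.07, 1.99, 1.8, 1.62, 1.39, 1.11, 0.9, 0.74, 0.61, 0.46, 0.31] [0.01  0.03  0.05  0.068 0.084 0.098 0.109 0.118 0.126 0.132 0.136 0.139
 0.141 0.142] -0.053
26 [1.55, 1.98, 1.94, 1.79, 1.65, 1.44, 1.19, 1.0, 0.86, 0.75, 0.62, 0.46] [0.008 0.028 0.048 0.065 0.082 0.096 0.108 0.118 0.127 0.134 0.141 0.145
 0.149 0.151] -0.049
```

Emit:
{"api": "carry_out", "payload": {"targets": [[0.4,1.75,0,0,-1],[0.5,2.15,0,0,-1],[0.5,2.05,0,0,-1],[0.6,1.8,0,0,-1],[0.6,1.55,0,0,-1]]}}

```text
t: 8.7
eef_pos: [0.4065, 0.083, 0.0624]
tool_rot: [0.0, 0.005, 1.0, 0.0]
contact_force: [-0.2, 0.0, -6.8]
gripper_width: 0.271
grasp_force: 109.4
```

```bash
python3 go.py 14 1.75,2.15,2.05,1.8,1.55; python3 -c "
from h import *
print(np.round(bot.get_obs()['q'],3))"
```

```text
t 8.7 tcp [0.4065 0.083  0.0624] yaw -0.53 meas -0.0445 pred -0.0514 score 0.77 row err 1.9 est [-0.048  -0.0179  0.0032] now [-0.0183  0.4937  0.0032]
[1.4, 1.62, 1.37, 1.03, 0.71, 0.4, 0.11, -0.12, -0.31, -0.46, -0.5, -0.36] -0.056 0.007
y then 0.144 x on arc 0.4083 now 0.4065
[-0.619  0.342  0.307  2.309 -0.211  0.515  1.419]
```

Emit:
{"api": "carry_out", "payload": {"targets": [[0,1.4,0,0,-1],[0,1.6,0,0,-1],[0,1.35,0,0,-1],[0,1.05,0,0,-1],[0,0.7,0,0,-1]]}}

```text
t: 9.25
eef_pos: [0.4073, 0.1436, 0.0623]
tool_rot: [0.0, 0.005, 1.0, 0.0]
contact_force: [-0.3, -0.3, -6.9]
gripper_width: 0.268
grasp_force: 109.5
```

```bash
sed -i 's|a,f,u0=lean()|a,f,u0=lean(name="pics/last.png")|' mpc.py; python3 go.py 12 1.4,1.6,1.35,1.05,.7; python3 - <<'E'
from h import *
o,p,R=pose(); cal=imaging.calibration("top"); im=cv2.imread("pics/last.png"); c0,r0,f=110,135,7
im=cv2.resize(im[r0:r0+84,c0:c0+112],None,fx=f,fy=f,interpolation=cv2.INTER_CUBIC)
for a,col in((-.06,(0,0,255)),(-.03,(0,255,255)),(0,(0,255,0)),(.03,(255,0,0))):
    for x in(.105,.14):
        L=[[x,np.sin(a)*z,.06+np.cos(a)*z] for z in(0,.19,.259)]
        q=((proj(cal,world((p[0],p[1],-.0095),L))-[c0,r0]+.5)*f-.5)
        for w in q: cv2.circle(im,tuple(int(v) for v in w),3,col,-1)
cv2.imwrite("pics/c4.png",im)
E
```

```text
t 9.25 tcp [0.4073 0.1436 0.0623] yaw -0.52 meas -0.0315 pred -0.0436 score 0.71 row err 1.9 est [-0.0344  0.0433  0.0024] now [-0.019   0.2527  0.0024]
[1.04, 1.05, 0.71, 0.3, -0.07, -0.39, -0.63, -0.8, -0.89, -0.83, -0.52, -0.52] -0.054 0.015
y then 0.174 x on arc 0.3965 now 0.4073
```

View pics/c4.png

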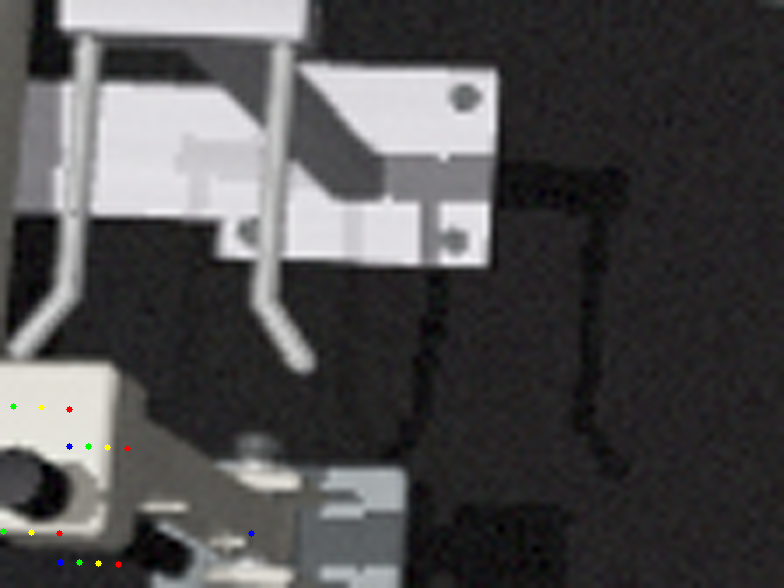

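The crop shows the head's right edge at 118 px, so its centre is near 54 px. That gives a lean of about -0.042, which matches the model's prediction. The template reading has a view-dependent bias, so I'll refit the history with that bias included.

```bash
python3 - <<'E'
from mpc import *
H=[([],-.1982,.0004),([-.6,-.6,-.5,-.3,-.1],-.22,.0321),([-.1,-.05,.1,.3,.4],-.2125,.0289),([.4,.6,.8,.9,1.1],-.1741,.0165),([1,1.4,1.5,1.6,1.6],-.1034,-.0019),([1.55,2.05,2.05,1.95,1.93],-.0104,-.0297),([1.75,2.15,2.05,1.8,1.55],.083,-.0445),([1.4,1.6,1.35,1.05,.7],.1436,-.0315)]
# sequential info: states th,w,b0,b1 via KF
x=np.array([-.006,0,.006,.01]);P=np.diag([2.5e-5,2e-3,2.5e-5,1e-3]);F=np.eye(4);F[:2,:2]=Ad;v0=0.;Q=np.diag([5e-7,1.5e-4,0,0])
for rws,y,m in H:
    for v in segvs(np.array(rws)/100,99):
        x[:2]=step(x[:2],v0,v);v0=v;P=F@P@F.T+Q
    for h,z,r in [([1,0,1,y+.2],m,6e-6)]+([([1,0,0,0],-.042,3e-5)] if y>.14 else []):
        h=np.array([h],float);k=P@h.T/(h@P@h.T+r);e=z-(h@x)[0];x=x+k[:,0]*e;P=(np.eye(4)-k@h)@P
    print(y,"innov",round(e,4),x.round(4))
    x[:2]=step(x[:2],v0,0.);v0=0.;P=F@P@F.T+Q
print(x,np.sqrt(np.diag(P)))
json.dump(dict(x=x.tolist(),P=P.tolist()),open(S,"w"))
p=pose()[1]
for N in(12,16,20):
    u,tr=plan(x[:2],0.,GOAL[1]-p[1],N,5); print(N,(u*100).round(2).tolist(),(p[1]+np.cumsum(u)).round(3).max(),tr[:,0].min().round(3),tr[:,0].max().round(3))
E
python3 - <<'E'
s=open('mpc.py').read()
s=s.replace("F=np.eye(3); F[:2","Q=np.diag([5e-7,1.5e-4,0,0]); F=np.eye(4); F[:2").replace("np.diag([1e-6,3e-4,0])","Q").replace("pred=x[0]+x[2]; H=np.array([[1,0,1.]])","pred=x[0]+x[2]+x[3]*(p[1]+.2); H=np.array([[1,0,1.,p[1]+.2]])").replace("+1e-5)","+6e-6)").replace("np.eye(3)-k@H","np.eye(4)-k@H")
open('mpc.py','w').write(s)
E
```

```text
-0.1982 innov 0.0004 [-0.0058  0.      0.0062  0.01  ]
-0.22 innov -0.003 [ 0.0261 -0.0117  0.0063  0.0103]
-0.2125 innov 0.0004 [ 0.0228 -0.0044  0.0062  0.0104]
-0.1741 innov 0.0032 [ 0.0102 -0.0438  0.0059  0.0116]
-0.1034 innov 0.0076 [-0.0085 -0.0364  0.0051  0.0122]
-0.0104 innov 0.0085 [-0.0358 -0.0624  0.0044  0.0071]
0.083 innov 0.0097 [-0.0474 -0.0169  0.0038 -0.0043]
0.1436 innov -0.0124 [-0.0372  0.0385  0.0036  0.0015]
[-0.0220311   0.24734733  0.00357093  0.00152031] [0.00476637 0.01887206 0.00215597 0.01364455]
12 [0.82, 0.83, 0.55, 0.22, -0.09, -0.35, -0.55, -0.69, -0.77, -0.71, -0.46, -0.46] 0.169 -0.045 0.013
16 [0.4, 0.48, 0.4, 0.28, 0.15, 0.03, -0.08, -0.17, -0.26, -0.35, -0.41, -0.44, -0.47, -0.47, -0.44, -0.29] 0.162 -0.024 0.008
20 [0.33, 0.4, 0.35, 0.26, 0.16, 0.06, -0.03, -0.11, -0.18, -0.24, -0.29, -0.32, -0.34, -0.37, -0.4, -0.4, -0.35, -0.25, -0.07, 0.13] 0.16 -0.019 0.014
```

Emit:
{"api": "carry_out", "payload": {"targets": [[0,0.4,0,0,-1],[0,0.5,0,0,-1],[0,0.4,0,0,-1],[0,0.3,0,0,-1],[0,0.1,0,0,-1]]}}

```text
t: 9.8
eef_pos: [0.4074, 0.1599, 0.0623]
tool_rot: [0.0, 0.005, 1.0, 0.0]
contact_force: [-0.0, 0.2, -7.5]
gripper_width: 0.268
grasp_force: 109.4
```

```bash
python3 go.py 12 .4,.5,.4,.3,.1
```

```text
t 9.8 tcp [0.4074 0.1599 0.0623] yaw -0.56 meas 0.0381 pred -0.015 score 0.74 row err 1.2 est [ 0.0404  0.1355  0.0035 -0.0226] now [ 0.0489  0.1606  0.0035 -0.0226]
[3.5, 3.5, 3.5, 3.5, 3.5, 0.56, -3.5, -3.5, -3.5, -3.5, -3.5, -2.68] -0.261 0.047
y then 0.335 x on arc 0.2744 now 0.4074
```

```bash
python3 - <<'E'
from h import *
o,p,R=pose(); cal=imaging.calibration("top"); im=cv2.imread("pics/last.png"); c0,r0,f=90,135,7
im=cv2.resize(im[r0:r0+84,c0:c0+112],None,fx=f,fy=f,interpolation=cv2.INTER_CUBIC)
for a,col in((-.06,(0,0,255)),(-.03,(0,255,255)),(0,(0,255,0)),(.03,(255,0,0))):
    for x in(.105,.14):
        L=[[x,np.sin(a)*z,.06+np.cos(a)*z] for z in(0,.19,.259)]
        q=((proj(cal,world((p[0],p[1],-.0095),L))-[c0,r0]+.5)*f-.5)
        for w in q: cv2.circle(im,tuple(int(v) for v in w),3,col,-1)
cv2.imwrite("pics/c5.png",im)
E
```

```text
(no output)
```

View pics/c5.png

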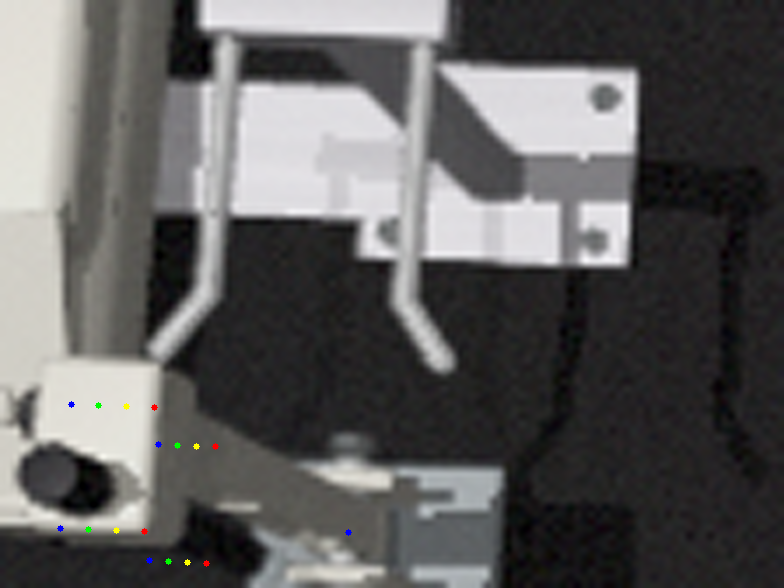

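The template was fooled by the white meter behind the head. The head's right edge at 160 px gives a lean of about 0.00. I'll switch to an edge measurement of the top face and redo the update.

```bash
cat > edge.py <<'E'
from mpc import *
def edge_lean(im,p,ang):
    cal=imaging.calibration("top"); g=cv2.GaussianBlur(im[:,:,1],(1,3),0).astype(float); A=np.arange(-.15,.151,.001); res=[]
    for x in np.arange(.11,.142,.004):
        L=[[x,np.sin(a)*.259-.018*np.cos(a),p[2]-.0025+np.cos(a)*.259+.018*np.sin(a)] for a in A]  # hinge 45 mm up, tcp 47.5 mm up
        q=proj(cal,world((p[0],p[1],ang),L)).astype(np.float32)
        s=cv2.remap(g.astype(np.float32),q[:,:1].copy(),q[:,1:].copy(),cv2.INTER_LINEAR)[:,0]
        w=10; d=s[:-2*w]-s[2*w:]          # a grows -> left -> brighter inside head
        i=np.argmax(-d); res.append(A[i+w])
    return float(np.median(res)),np.round(res,3)
def upd(done,absm=None):
    o,p,R=pose(); ang=(np.arctan2(R[1,0],R[0,0])-np.pi+np.pi)%(2*np.pi)-np.pi
    im=imaging.read_camera("top")[:,:,::-1].copy(); cv2.imwrite("pics/last.png",im)
    a,res=edge_lean(im,p,ang); print("edge",a,res); return kf(done,a,p,o["t"])
def kf(done,a,p,t,r=1.2e-5):
    d=json.load(open(S)); x=np.array(d["x"])[:2]; P=np.array(d["P"])[:2,:2]; v0=0.; Q=np.diag([5e-7,1.5e-4])
    for v in segvs(done,99): x=step(x,v0,v); v0=v; P=Ad@P@Ad.T+Q
    H=np.array([[1,0.]]); k=P@H.T/(H@P@H.T+r); pr=x[0]; x=x+k[:,0]*(a-pr); P=(np.eye(2)-k@H)@P; e=x.copy()
    x=step(x,v0,0.); P=Ad@P@Ad.T+Q; save(x,P)
    print("t",t,"tcp",p.round(4),"pred",pr.round(4),"est",e.round(4),"now",x.round(4),"sd",np.sqrt(np.diag(P)).round(4)); return x
def show(x,p,Ns,n=5,goal=GOAL[1]):
    for N in Ns:
        u,tr=plan(x,0.,goal-p[1],N,n); print(N,(u*100).round(2).tolist()[:14],tr[:,0].min().round(3),tr[:,0].max().round(3))
E
python3 - <<'E'
from edge import *
o,p,R=pose(); im=cv2.imread("pics/last.png"); a,res=edge_lean(im,p,-.0098); print(a,res)
# redo: state before this cycle
P=np.zeros((4,4));P[:2,:2]=[[2.3e-5,5e-5],[5e-5,3.6e-4]]
json.dump(dict(x=[-.0220,.2473],P=P.tolist()),open(S,"w"))
x=kf(np.array([.4,.5,.4,.3,.1])/100,a if abs(a)<.012 else 0.,p,o["t"])
show(x,p,(12,16,20))
E
```

```text
0.009500000000000147 [0.009 0.14  0.005 0.01  0.011 0.008 0.01  0.009]
t 9.85 tcp [0.4074 0.1599 0.0623] pred -0.0191 est [0.0079 0.0711] now [0.0131 0.0922] sd [0.0038 0.0185]
12 [2.27, 2.2, 1.41, 0.56, -0.2, -0.83, -1.29, -1.63, -1.81, -1.69, -1.08, -1.08] -0.107 0.031
16 [1.29, 1.37, 1.05, 0.69, 0.37, 0.07, -0.19, -0.41, -0.62, -0.83, -0.98, -1.05, -1.1, -1.12] -0.058 0.019
20 [1.11, 1.19, 0.94, 0.64, 0.38, 0.14, -0.07, -0.25, -0.42, -0.58, -0.69, -0.75, -0.8, -0.87] -0.046 0.033
```

```bash
python3 - <<'E'
from edge import *
for n,p,y in((2,(.467,-.1885,.0476),-.0263),(3,(.4664,-.1963,.0621),-.0261)):
    print(n,edge_lean(cv2.imread(f"pics/raw_top{n}.png"),np.array(p),y))
d=json.load(open(S)); p=pose()[1]
show(np.array(d["x"]),p,(25,30,40),4)
x=np.array(d["x"]); show(x-[.005,.009],p,(20,30),4)
E
```

```text
2 (-0.015499999999999875, array([ 0.027,  0.035,  0.036, -0.06 , -0.059, -0.059, -0.058,  0.109]))
3 (0.0740000000000002, array([ 0.065,  0.075,  0.075,  0.073, -0.022, -0.021,  0.139,  0.139]))
25 [0.76, 0.88, 0.78, 0.65, 0.5, 0.35, 0.23, 0.13, 0.03, -0.06, -0.15, -0.24, -0.31, -0.36] -0.03 0.012
30 [0.66, 0.78, 0.72, 0.63, 0.52, 0.4, 0.3, 0.23, 0.15, 0.07, 0.0, -0.07, -0.13, -0.18] -0.024 0.006
40 [0.61, 0.73, 0.68, 0.61, 0.51, 0.41, 0.33, 0.27, 0.21, 0.14, 0.08, 0.02, -0.03, -0.07] -0.021 0.012
20 [0.86, 0.93, 0.74, 0.51, 0.28, 0.07, -0.1, -0.26, -0.39, -0.48, -0.57, -0.67, -0.72, -0.73] -0.038 0.027
30 [0.5, 0.6, 0.55, 0.48, 0.39, 0.3, 0.22, 0.16, 0.1, 0.04, -0.02, -0.08, -0.12, -0.16] -0.019 0.005
```

The edge reading is biased by about +0.009 against the known prong contact, so the lean is about 0. I'll correct for that and continue, backing off slightly in x.

```bash
sed -i 's/return float(np.median(res)),/return float(np.median(res))-.009,/' edge.py; python3 - <<'E'
from edge import *
p=pose()[1];P=np.zeros((4,4));P[:2,:2]=[[2.3e-5,5e-5],[5e-5,3.6e-4]]
json.dump(dict(x=[-.0220,.2473],P=P.tolist()),open(S,"w"))
x=kf(np.array([.4,.5,.4,.3,.1])/100,.0005,p,9.8)
show(x,p,(20,30),4)
E
```

```text
t 9.8 tcp [0.4074 0.1599 0.0623] pred -0.0191 est [-0.0006  0.0548] now [0.0038 0.0748] sd [0.0038 0.0185]
20 [0.67, 0.71, 0.56, 0.37, 0.19, 0.02, -0.12, -0.25, -0.35, -0.42, -0.5, -0.58, -0.62, -0.62] -0.03 0.023
30 [0.37, 0.44, 0.4, 0.35, 0.28, 0.21, 0.15, 0.1, 0.05, 0.01, -0.04, -0.08, -0.12, -0.15] -0.014 0.004
```

Emit:
{"api": "carry_out", "payload": {"targets": [[0.2,0.6,0,0,-1],[0.3,0.6,0,0,-1],[0.3,0.5,0,0,-1],[0.2,0.3,0,0,-1]]}}

```text
t: 10.25
eef_pos: [0.3971, 0.1805, 0.0623]
tool_rot: [-0.0, 0.004, 1.0, 0.0]
contact_force: [-0.4, -0.0, -7.9]
gripper_width: 0.267
grasp_force: 109.5
```

```bash
python3 - <<'E'
from edge import *
x=upd(np.array([.6,.6,.5,.3])/100); p=pose()[1]; show(x,p,(16,20,26),4)
E
```

```text
edge 0.005000000000000152 [0.015 0.011 0.012 0.013 0.014 0.014 0.015 0.016]
t 10.25 tcp [0.3971 0.1805 0.0623] pred -0.0222 est [0.0021 0.0516] now [0.0104 0.1435] sd [0.0038 0.0185]
16 [1.82, 1.85, 1.32, 0.72, 0.16, -0.31, -0.72, -1.08, -1.34, -1.5, -1.65, -1.79, -1.71, -1.25] -0.083 0.063
20 [1.34, 1.45, 1.14, 0.78, 0.42, 0.1, -0.18, -0.43, -0.62, -0.77, -0.92, -1.07, -1.16, -1.17] -0.059 0.043
26 [0.87, 1.02, 0.91, 0.77, 0.59, 0.41, 0.27, 0.14, 0.03, -0.09, -0.19, -0.3, -0.39, -0.46] -0.035 0.01
```

```bash
cat > fit.py <<'E'
from edge import *
A3=np.zeros((3,3)); A3[:2,:2]=A; A3[1,2]=1; F3=expm(A3*DT); Q3=np.diag([5e-7,1e-4,1e-4])
HF="hist.json"
def filt(verbose=True):
    H=json.load(open(HF)); x=np.array([-.006,0,0.]); P=np.diag([1e-4,2e-3,.04]); v0=0.
    for rws,y,m in H:
        for v in segvs(np.array(rws)/100,99):
            x=F3@(x+np.array([0,-ml/I*(v-v0),0])); v0=v; P=F3@P@F3.T+Q3
        h=np.array([[1,0,0.]]); k=P@h.T/(h@P@h.T+1e-5); e=m-x[0]; x=x+k[:,0]*e; P=(np.eye(3)-k@h)@P
        if verbose: print(y,"innov",round(e,4),x.round(4))
        x=F3@(x+np.array([0,ml/I*v0,0])); v0=0.; P=F3@P@F3.T+Q3
    return x,np.sqrt(np.diag(P))
def plan3(x,dist,N,n,wth=1.,wdu=6.,wT=40.,umax=.03):
    thq=-x[2]*I/K  # equilibrium lean
    def sim(u):
        s=x.copy(); v0=0.; o=[]
        for v in segvs(u,n): s=F3@(s+np.array([0,-ml/I*(v-v0),0])); v0=v; o.append(s[:2]-[thq,0])
        return np.array(o)
    f=lambda u:(lambda s:np.concatenate([wth*s[:,0],wdu*np.diff(np.r_[0,u,0]),wT*s[-1]*[1,.3],[100*(u.sum()-dist)]]))(sim(u))
    b=f(np.zeros(N)); M=np.array([f(e)-b for e in np.eye(N)]).T
    u=lsq_linear(M,-b,bounds=(-umax,umax)).x; s=sim(u)[:,0]+thq; return u,s
def show3(x,p,Ns,n=4,goal=GOAL[1]):
    for N in Ns:
        u,s=plan3(x,goal-p[1],N,n); print(N,(u*100).round(2).tolist()[:14],"ymax",(p[1]+np.cumsum(u)).max().round(3),"lean",s.min().round(3),s.max().round(3))
def cycle(done,Ns,n=4,goal=GOAL[1]):
    o,p,R=pose(); ang=(np.arctan2(R[1,0],R[0,0]))%(2*np.pi)-np.pi
    im=imaging.read_camera("top")[:,:,::-1].copy(); cv2.imwrite("pics/last.png",im)
    a,res=edge_lean(im,p,ang); print("t",o["t"],p.round(4),"yaw",np.degrees(ang).round(2),"edge",round(a,4),res)
    H=json.load(open(HF)); H.append([list(done),p[1],a]); json.dump(H,open(HF,"w"))
    x,sd=filt(False); print("state",x.round(4),"sd",sd.round(4),"eq lean",(-x[2]*I/K).round(4)); show3(x,p,Ns,n,goal)
E
python3 - <<'E'
from fit import *
H=[([],-.1982,.0004),([-.6,-.6,-.5,-.3,-.1],-.22,.0321),([-.1,-.05,.1,.3,.4],-.2125,.0289),([.4,.6,.8,.9,1.1],-.1741,.0165),([1,1.4,1.5,1.6,1.6],-.1034,-.0019),([1.55,2.05,2.05,1.95,1.93],-.0104,-.0297),([1.75,2.15,2.05,1.8,1.55],.083,-.0445),([1.4,1.6,1.35,1.05,.7],.1436,-.0315)]
H=[[r,y,m-.0055-.0145*(y+.2)] for r,y,m in H]+[[[.4,.5,.4,.3,.1],.16,.0005],[[.6,.6,.5,.3],.1805,.005]]
json.dump(H,open(HF,"w"))
x,sd=filt(); print(x,sd,"eq",-x[2]*I/K); show3(x,pose()[1],(16,20,26))
E
```

```text
-0.1982 innov 0.0009 [-0.0052  0.      0.    ]
-0.22 innov -0.0036 [ 0.027  -0.0127 -0.0238]
-0.2125 innov 0.0015 [ 0.0235 -0.0048 -0.015 ]
-0.1741 innov 0.0035 [ 0.0105 -0.0438 -0.0018]
-0.1034 innov 0.0072 [-0.0091 -0.0359  0.0198]
-0.0104 innov 0.0074 [-0.0383 -0.0631  0.0396]
0.083 innov 0.0091 [-0.0546 -0.0228  0.0628]
0.1436 innov 0.0156 [-0.0428  0.0393  0.1017]
0.16 innov 0.0236 [-0.0008  0.0735  0.1599]
0.1805 innov 0.0143 [0.0038 0.0748 0.1995]
[0.01337423 0.17028326 0.19951501] [0.00352074 0.01716879 0.05829064] eq -0.013358831200743647
16 [2.71, 2.78, 2.04, 1.19, 0.41, -0.27, -0.85, -1.36, -1.73, -1.96, -2.19, -2.38, -2.29, -1.67] ymax 0.272 lean -0.132 0.071
20 [2.07, 2.24, 1.8, 1.28, 0.76, 0.28, -0.12, -0.47, -0.75, -0.97, -1.19, -1.41, -1.54, -1.57] ymax 0.265 lean -0.099 0.045
26 [1.42, 1.65, 1.48, 1.25, 0.99, 0.72, 0.5, 0.32, 0.14, -0.03, -0.19, -0.35, -0.48, -0.58] ymax 0.265 lean -0.067 0.0
```

```bash
sed -i 's/def plan3(x,dist,N,n,wth=1.,wdu=6.,wT=40.,umax=.03)/WY=.6\ndef plan3(x,dist,N,n,wth=1.,wdu=3.,wT=40.,umax=.035)/; s/\[100\*(u.sum()-dist)\]\]))(sim(u))/WY*(np.cumsum(u)-dist),[100*(u.sum()-dist)]]))(sim(u))/' fit.py; python3 - <<'E'
import fit
from fit import *
x,sd=filt(False)
for wy in(0,.6,1.5):
    fit.WY=wy; show3(x,pose()[1],(16,20,26))
E
```

```text
16 [3.5, 2.57, 1.46, 0.76, 0.18, -0.33, -0.77, -1.26, -1.57, -1.65, -1.84, -2.19, -2.29, -1.92] ymax 0.265 lean -0.13 0.074
20 [2.74, 2.12, 1.37, 0.95, 0.55, 0.15, -0.16, -0.48, -0.73, -0.86, -1.04, -1.32, -1.43, -1.35] ymax 0.26 lean -0.097 0.047
26 [1.88, 1.61, 1.22, 1.06, 0.85, 0.58, 0.41, 0.27, 0.12, -0.04, -0.18, -0.34, -0.46, -0.52] ymax 0.261 lean -0.062 -0.001
16 [3.5, 2.71, 1.49, 0.71, 0.05, -0.43, -0.84, -1.29, -1.6, -1.64, -1.79, -2.12, -2.23, -1.87] ymax 0.265 lean -0.135 0.072
20 [3.03, 2.22, 1.32, 0.81, 0.34, -0.04, -0.33, -0.62, -0.87, -0.94, -1.06, -1.28, -1.37, -1.27] ymax 0.258 lean -0.107 0.041
26 [2.5, 1.9, 1.22, 0.86, 0.51, 0.21, 0.01, -0.17, -0.36, -0.43, -0.51, -0.64, -0.73, -0.69] ymax 0.253 lean -0.084 -0.006
16 [3.5, 3.29, 1.57, 0.47, -0.5, -0.84, -1.06, -1.37, -1.71, -1.6, -1.6, -1.83, -1.97, -1.67] ymax 0.269 lean -0.155 0.062
20 [3.5, 2.83, 1.34, 0.44, -0.38, -0.65, -0.79, -0.99, -1.28, -1.14, -1.07, -1.13, -1.21, -1.02] ymax 0.262 lean -0.139 0.025
26 [3.5, 2.67, 1.24, 0.41, -0.36, -0.61, -0.73, -0.89, -1.16, -1.01, -0.92, -0.93, -0.99, -0.79] ymax 0.259 lean -0.133 0.006
```

Emit:
{"api": "carry_out", "payload": {"targets": [[2.4,2.9,0,0,-1],[1.8,2.2,0,0,-1],[0.8,1.3,0,0,-1],[0,0.8,0,0,-1]]}}

```text
t: 10.7
eef_pos: [0.3469, 0.2534, 0.0622]
tool_rot: [-0.0, 0.004, 1.0, 0.0]
contact_force: [0.2, 0.5, -6.7]
gripper_width: 0.265
grasp_force: 109.9
```

```bash
python3 - <<'E'
from fit import *
cycle([2.9,2.2,1.3,.8],(16,20,26))
E
```

```text
t 10.7 [0.3469 0.2534 0.0622] yaw -0.41 edge -0.058 [-0.049 -0.09   0.033 -0.057 -0.05  -0.049 -0.048 -0.047]
state [-0.0407  0.3191  0.2713] sd [0.0035 0.0171 0.0579] eq lean -0.0182
16 [2.78, 1.86, 0.8, 0.05, -0.57, -0.96, -1.33, -1.81, -2.09, -2.04, -2.16, -2.49, -2.57, -2.12] ymax 0.308 lean -0.135 0.08
20 [2.01, 1.44, 0.73, 0.23, -0.22, -0.5, -0.75, -1.06, -1.28, -1.27, -1.36, -1.58, -1.64, -1.48] ymax 0.298 lean -0.102 0.042
26 [1.46, 1.11, 0.63, 0.29, -0.03, -0.23, -0.39, -0.58, -0.74, -0.73, -0.78, -0.9, -0.96, -0.87] ymax 0.288 lean -0.078 -0.009
```

```bash
cat > fit2.py <<'E'
from fit import *
import fit
def filt4(verbose=False):
    H=json.load(open(HF)); x=np.array([-.006,0,0.,0.]); P=np.diag([1e-4,2e-3,4e-5,.01]); v0=0.; F=np.eye(4); F[:2,:2]=Ad; Q=np.diag([5e-7,1e-4,0,1e-6])
    J=np.array([0,-ml/I,0,0])
    for rws,y,m in H:
        for v in segvs(np.array(rws)/100,99): x=F@(x+J*(v-v0)); v0=v; P=F@P@F.T+Q
        h=np.array([[1,0,1,y+.18]]); k=P@h.T/(h@P@h.T+1e-5); e=m-(h@x)[0]; x=x+k[:,0]*e; P=(np.eye(4)-k@h)@P
        if verbose: print(y,"innov",round(e,4),x.round(4))
        x=F@(x-J*v0); v0=0.; P=F@P@F.T+Q
    return x,np.sqrt(np.diag(P))
def cycle2(done,Ns,n=4,goal=GOAL[1],new=True):
    if new:
        o,p,R=pose(); ang=(np.arctan2(R[1,0],R[0,0]))%(2*np.pi)-np.pi
        im=imaging.read_camera("top")[:,:,::-1].copy(); cv2.imwrite("pics/last.png",im)
        a,res=edge_lean(im,p,ang); print("t",o["t"],p.round(4),"yaw",np.degrees(ang).round(2),"edge",round(a,4),res)
        H=json.load(open(HF)); H.append([list(done),p[1],a]); json.dump(H,open(HF,"w"))
    x,sd=filt4(not new); p=pose()[1]; print("state",x.round(4),"sd",sd.round(4)); show3(np.r_[x[:2],0],p,Ns,n,goal)
E
python3 - <<'E'
from fit2 import *
E=imaging.calibration("top")["extrinsics"];print("cam",-E[:3,:3].T@E[:3,3])
cycle2([],(16,20,26),new=False)
E
```

```text
cam [ 0.39000547 -0.17588211  1.26400201]
-0.1982 innov 0.0009 [-0.0054  0.      0.0002 -0.001 ]
-0.22 innov -0.0034 [ 0.0264 -0.011   0.0006  0.    ]
-0.2125 innov -0.0002 [ 0.0229 -0.0042  0.0007 -0.0006]
-0.1741 innov 0.0028 [ 0.0101 -0.0444  0.0004  0.0063]
-0.1034 innov 0.0073 [-0.0097 -0.0393 -0.0004  0.0114]
-0.0104 innov 0.0096 [-0.0339 -0.0598 -0.0019 -0.015 ]
0.083 innov 0.0076 [-0.0423 -0.0088 -0.0026 -0.0354]
0.1436 innov 0.004 [-0.0259  0.0565 -0.0027 -0.0416]
0.16 innov 0.0067 [ 0.0194  0.089  -0.0028 -0.0482]
0.1805 innov 0.0027 [ 0.0257  0.0887 -0.0028 -0.0502]
0.2534107891135518 innov 0.0179 [-0.0305  0.1125 -0.0028 -0.0603]
state [-0.01    0.341  -0.0028 -0.0603] sd [0.0069 0.0185 0.0022 0.0134]
16 [3.5, 2.68, 1.31, 0.35, -0.44, -0.97, -1.44, -2.02, -2.38, -2.36, -2.52, -2.93, -3.04, -2.52] ymax 0.333 lean -0.144 0.116
20 [2.83, 2.05, 1.11, 0.5, -0.06, -0.44, -0.76, -1.14, -1.41, -1.43, -1.55, -1.82, -1.91, -1.73] ymax 0.32 lean -0.106 0.071
26 [2.16, 1.65, 0.99, 0.57, 0.16, -0.12, -0.33, -0.56, -0.76, -0.78, -0.85, -1.0, -1.09, -0.99] ymax 0.31 lean -0.077 0.011
```

```bash
python3 - <<'E'
from h import *
o,p,R=pose(); cal=imaging.calibration("top"); im=cv2.imread("pics/last.png"); c0,r0,f=40,160,7
im=cv2.resize(im[r0:r0+84,c0:c0+112],None,fx=f,fy=f,interpolation=cv2.INTER_CUBIC)
def P(L): return ((proj(cal,world((p[0],p[1],-.007),L))-[c0,r0]+.5)*f-.5).astype(int)
b=p[2]-.0475
cv2.polylines(im,[P([[-.075,.045,b+.012],[.17,.045,b+.012],[.17,-.045,b+.012],[-.075,-.045,b+.012]])],True,(255,255,0),1)
for a,col in((-.06,(0,0,255)),(-.03,(0,255,255)),(0,(0,255,0))):
    def q(x,y,z): return [x,np.sin(a)*z+np.cos(a)*y,b+.045+np.cos(a)*z-np.sin(a)*y]
    cv2.polylines(im,[P([q(.149,-.018,.259),q(.099,-.018,.259)])],False,col,1)
    cv2.polylines(im,[P([q(.131,-.012,.225),q(.131,-.012,0)])],False,col,1)
cv2.imwrite("pics/c6.png",im)
E
```

```text
(no output)
```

View pics/c6.png

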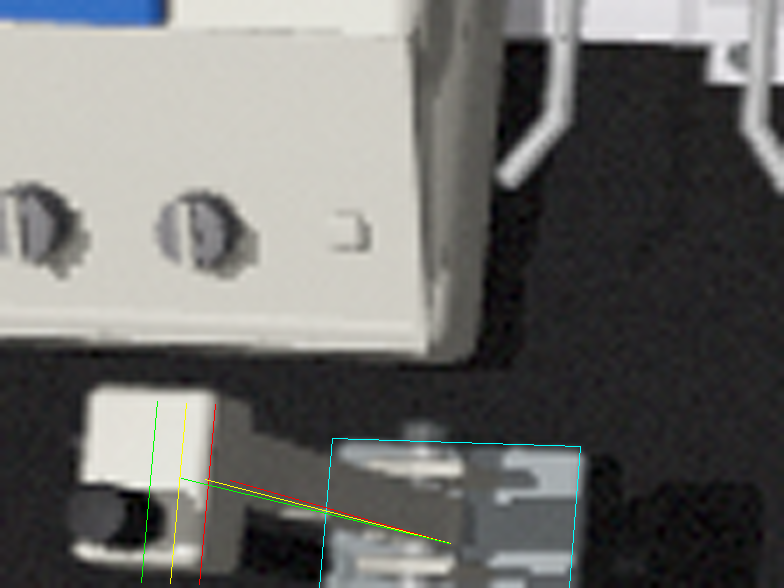

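```bash
python3 - <<'E'
from fit import *
o,p,R=pose(); print(R.round(4)); print(o["torque"],o["joint_vel"].round(4) if hasattr(o["joint_vel"],"round") else o["joint_vel"])
x,sd=filt()
show3(x,p,(16,20,26,32),5)
E
```

```text
[[-1.0e+00  7.1e-03  8.0e-04]
 [ 7.1e-03  1.0e+00  1.4e-03]
 [-8.0e-04  1.4e-03 -1.0e+00]]
[0.15695461 0.00200672 0.00239071] [ 0.0325 -0.0022  0.017  -0.007   0.0025 -0.015   0.0337]
-0.1982 innov 0.0009 [-0.0052  0.      0.    ]
-0.22 innov -0.0036 [ 0.027  -0.0127 -0.0238]
-0.2125 innov 0.0015 [ 0.0235 -0.0048 -0.015 ]
-0.1741 innov 0.0035 [ 0.0105 -0.0438 -0.0018]
-0.1034 innov 0.0072 [-0.0091 -0.0359  0.0198]
-0.0104 innov 0.0074 [-0.0383 -0.0631  0.0396]
0.083 innov 0.0091 [-0.0546 -0.0228  0.0628]
0.1436 innov 0.0156 [-0.0428  0.0393  0.1017]
0.16 innov 0.0236 [-0.0008  0.0735  0.1599]
0.1805 innov 0.0143 [0.0038 0.0748 0.1995]
0.2534107891135518 innov 0.0256 [-0.0601  0.0929  0.2713]
16 [2.51, 1.77, 0.88, 0.28, -0.21, -0.69, -0.95, -1.17, -1.44, -1.84, -2.06, -1.97, -2.0, -2.14] ymax 0.309 lean -0.125 0.021
20 [2.09, 1.48, 0.73, 0.23, -0.18, -0.58, -0.78, -0.95, -1.15, -1.44, -1.59, -1.48, -1.46, -1.52] ymax 0.3 lean -0.105 0.045
26 [1.49, 1.12, 0.62, 0.28, 0.02, -0.26, -0.41, -0.51, -0.63, -0.79, -0.91, -0.84, -0.82, -0.86] ymax 0.29 lean -0.079 -0.002
32 [1.45, 1.09, 0.6, 0.27, 0.01, -0.26, -0.4, -0.5, -0.61, -0.76, -0.86, -0.8, -0.77, -0.79] ymax 0.289 lean -0.077 -0.006
```

```bash
cat > fit3.py <<'E'
from fit2 import *
D=.01
def model(th):
    tau,g,Kk,c,d,b,kap=th; A=np.array([[0,1],[Kk/I,-c/I]]); Fd=expm(A*D); Bd=np.linalg.solve(A,(Fd-np.eye(2)))@np.array([0,1.]); return tau,g,Fd,Bd,d,b,kap
Qd=np.diag([1e-7,2e-5])
def adv(x,P,va,v,M):
    tau,g,Fd,Bd,d,b,kap=M
    for _ in range(5):
        vn=v+(va-v)*np.exp(-D/max(tau,1e-3)); x=Fd@(x+np.array([0,-g*ml/I*(vn-va)]))+Bd*d; va=vn
        if P is not None: P=Fd@P@Fd.T+Qd
    return x,P,va
def filt5(th,full=False):
    M=model(th); H=json.load(open(HF)); x=np.array([-.006,0.]); P=np.diag([1e-4,2e-3]); va=0.; inn=[]
    for rws,y,m in H:
        for v in segvs(np.array(rws)/100,99): x,P,va=adv(x,P,va,v,M)
        s=P[0,0]+1e-5; e=m-x[0]-th[5]-th[6]*(y+.18); inn.append(e/np.sqrt(s)); k=P[:,0]/s; x=x+k*e; P=P-np.outer(k,P[0])
        x,P,va=adv(x,P,va,0.,M)
    return (x,va,np.sqrt(np.diag(P)),np.array(inn)) if full else np.array(inn)
PR=np.array([.03,1,.115,.05,0,0,0.]); SD=np.array([.03,.1,.02,.01,.1,.006,.02])
def fitp():
    return least_squares(lambda t:np.r_[filt5(t),(t-PR)/SD],PR,x_scale=SD,bounds=([.001,.6,.03,.02,-1,-.03,-.1],[.12,1.4,.2,.1,1,.03,.1])).x
def plan5(x,va,th,dist,N,n,wth=1.,wdu=3.,wT=40.,umax=.035,wy=.6):
    M=model(th); eq=-th[4]*I/th[2]
    def sim(u):
        s,v0=x,va; o=[]
        for v in segvs(u,n): s,_,v0=adv(s,None,v0,v,M); o.append(s-[eq,0])
        return np.array(o)
    f=lambda u:(lambda s:np.concatenate([wth*s[:,0],wdu*np.diff(np.r_[0,u,0]),wT*s[-1]*[1,.3],wy*(np.cumsum(u)-dist),[100*(u.sum()-dist)]]))(sim(u))
    b=f(np.zeros(N)); Mx=np.array([f(e)-b for e in np.eye(N)]).T; u=lsq_linear(Mx,-b,bounds=(-umax,umax)).x; return u,sim(u)[:,0]+eq
def go(done,Ns,n=4,goal=GOAL[1],new=True,th=None):
    if new:
        o,p,R=pose(); ang=(np.arctan2(R[1,0],R[0,0]))%(2*np.pi)-np.pi
        im=imaging.read_camera("top")[:,:,::-1].copy(); cv2.imwrite("pics/last.png",im)
        a,res=edge_lean(im,p,ang); print("t",o["t"],p.round(4),"yaw",np.degrees(ang).round(2),"edge",round(a,4),res)
        H=json.load(open(HF)); H.append([list(done),p[1],a]); json.dump(H,open(HF,"w"))
    th=fitp() if th is None else th; x,va,sd,inn=filt5(th,True); p=pose()[1]
    print("par",th.round(3),"state",x.round(4),"va",round(va,3),"sd",sd.round(4),"innov",inn.round(1).tolist())
    for N in Ns:
        u,s=plan5(x,va,th,goal-p[1],N,n); print(N,(u*100).round(2).tolist()[:12],"ymax",(p[1]+np.cumsum(u)).max().round(3),"lean",s.min().round(3),s.max().round(3))
    return x,va,th
E
python3 - <<'E'
from fit3 import *
print(filt5(PR).round(1)); go([],(16,20,26),new=False)
E
```

```text
[ 0.1 -0.2 -0.   0.1  0.8  1.   1.6  2.3  3.1  2.9  4.6]
par [ 0.047  0.971  0.103  0.055  0.057 -0.002 -0.03 ] state [-0.0307  0.2833] va 0.03 sd [0.0033 0.013 ] innov [0.2, -0.3, -0.3, -0.4, 0.2, -0.2, -0.2, -0.1, 0.5, 0.3, 0.8]
16 [3.5, 3.5, 1.86, 0.52, -0.47, -1.14, -1.76, -2.49, -2.97, -3.06, -3.34, -3.5] ymax 0.348 lean -0.159 0.109
20 [3.05, 2.3, 1.22, 0.53, -0.05, -0.45, -0.81, -1.21, -1.52, -1.57, -1.72, -2.02] ymax 0.325 lean -0.112 0.069
26 [2.09, 1.68, 1.01, 0.59, 0.2, -0.08, -0.29, -0.5, -0.71, -0.75, -0.82, -0.97] ymax 0.31 lean -0.076 0.005
```

Emit:
{"api": "carry_out", "payload": {"targets": [[0,2.4,0,0,-1],[0,1.8,0,0,-1],[0,1.1,0,0,-1],[0,0.6,0,0,-1]]}}

```text
t: 11.15
eef_pos: [0.3493, 0.3122, 0.0623]
tool_rot: [0.0, 0.005, 1.0, 0.0]
contact_force: [-0.4, -0.8, -6.8]
gripper_width: 0.263
grasp_force: 109.8
```

```bash
python3 - <<'E'
from fit3 import *
go([2.4,1.8,1.1,.6],(16,20,26,32))
E
```

```text
t 11.15 [0.3493 0.3122 0.0623] yaw -0.53 edge -0.1 [-0.092 -0.132 -0.01  -0.093 -0.092 -0.09  -0.089 -0.089]
par [ 0.04   0.972  0.106  0.054  0.054 -0.002 -0.031] state [-0.0743  0.1675] va 0.019 sd [0.0033 0.0132] innov [0.2, -0.3, -0.4, -0.4, 0.1, -0.2, -0.1, 0.0, 0.6, 0.4, 1.1, -0.4]
16 [0.08, -0.24, -0.65, -1.1, -1.43, -1.49, -1.65, -1.96, -2.08, -1.93, -1.96, -2.2] ymax 0.313 lean -0.067 0.07
20 [-0.61, -0.64, -0.72, -0.94, -1.12, -1.1, -1.15, -1.31, -1.38, -1.24, -1.22, -1.33] ymax 0.307 lean -0.06 0.038
26 [-1.03, -0.91, -0.81, -0.91, -1.0, -0.92, -0.9, -0.98, -1.0, -0.86, -0.81, -0.85] ymax 0.302 lean -0.056 0.01
32 [-1.01, -0.9, -0.81, -0.92, -1.02, -0.93, -0.92, -1.0, -1.02, -0.89, -0.83, -0.87] ymax 0.303 lean -0.056 0.012
```

Emit:
{"api": "carry_out", "payload": {"targets": [[0,-0.8,0,0,-1],[0,-0.8,0,0,-1],[0,-0.8,0,0,-1],[0,-0.9,0,0,-1]]}}

```text
t: 11.6
eef_pos: [0.3485, 0.2765, 0.0623]
tool_rot: [-0.0, 0.006, 1.0, -0.0]
contact_force: [0.8, -0.0, -7.1]
gripper_width: 0.264
grasp_force: 109.8
```

```bash
python3 - <<'E'
from fit3 import *
go([-.8,-.8,-.8,-.9],(16,20,26),5)
E
```

```text
t 11.6 [0.3485 0.2765 0.0623] yaw -0.64 edge -0.0175 [-0.008 -0.014 -0.013 -0.011 -0.005 -0.009 -0.008 -0.007]
par [ 0.041  0.978  0.106  0.053  0.054 -0.002 -0.032] state [-0.0075 -0.1865] va -0.026 sd [0.0033 0.0132] innov [0.2, -0.4, -0.4, -0.4, 0.2, -0.2, -0.2, -0.1, 0.4, 0.3, 1.1, -0.5, 0.3]
16 [-0.38, -0.66, -0.77, -0.85, -0.99, -1.07, -0.97, -0.93, -0.97, -1.1, -1.12, -0.99] ymax 0.271 lean -0.019 0.011
20 [-0.53, -0.78, -0.85, -0.92, -1.05, -1.1, -0.98, -0.91, -0.93, -1.02, -1.02, -0.87] ymax 0.269 lean -0.015 0.024
26 [-0.8, -0.95, -0.91, -0.9, -0.97, -0.98, -0.83, -0.74, -0.72, -0.76, -0.73, -0.6] ymax 0.267 lean -0.01 0.01
```

Emit:
{"api": "carry_out", "payload": {"targets": [[0,-0.6,0,0,-1],[0,-0.8,0,0,-1],[0,-0.9,0,0,-1],[0,-0.9,0,0,-1],[0,-1.0,0,0,-1]]}}

```text
t: 12.15
eef_pos: [0.3481, 0.2354, 0.0623]
tool_rot: [0.0, 0.005, 1.0, 0.0]
contact_force: [0.1, -0.4, -6.9]
gripper_width: 0.268
grasp_force: 109.7
```

```bash
python3 - <<'E'
from fit3 import *
go([-.6,-.8,-.9,-.9,-1.0],(15,18,22),5)
E
```

```text
t 12.15 [0.3481 0.2354 0.0623] yaw -0.57 edge -0.001 [0.007 0.008 0.008 0.005 0.011 0.012 0.007 0.008]
par [ 0.04   0.973  0.107  0.052  0.052 -0.002 -0.036] state [ 0.0088 -0.1994] va -0.028 sd [0.0034 0.0134] innov [0.2, -0.4, -0.4, -0.4, 0.2, -0.1, -0.1, -0.1, 0.3, 0.1, 1.0, -0.5, 0.1, 0.5]
15 [0.37, -0.16, -0.54, -0.78, -1.02, -1.16, -1.11, -1.11, -1.2, -1.4, -1.45, -1.15] ymax 0.237 lean -0.031 0.046
18 [-0.19, -0.45, -0.56, -0.61, -0.69, -0.73, -0.65, -0.61, -0.63, -0.69, -0.7, -0.61] ymax 0.231 lean -0.011 0.002
22 [-0.33, -0.55, -0.61, -0.63, -0.68, -0.7, -0.6, -0.54, -0.54, -0.58, -0.57, -0.48] ymax 0.23 lean -0.006 0.005
```

Emit:
{"api": "carry_out", "payload": {"targets": [[-0.2,-0.3,0,0,-1],[-0.3,-0.5,0,0,-1],[-0.3,-0.6,0,0,-1],[-0.3,-0.6,0,0,-1],[-0.3,-0.7,0,0,-1]]}}

```text
t: 12.7
eef_pos: [0.3622, 0.2086, 0.0623]
tool_rot: [0.0, 0.005, 1.0, 0.0]
contact_force: [-0.2, -0.7, -7.0]
gripper_width: 0.271
grasp_force: 109.7
```

```bash
python3 - <<'E'
from fit3 import *
go([-.3,-.5,-.6,-.6,-.7],(13,16,20),5); print(np.round(bot.get_obs()["q"],2))
E
```

```text
t 12.7 [0.3622 0.2086 0.0623] yaw -0.57 edge -0.006 [0.003 0.003 0.088 0.    0.006 0.002 0.002 0.003]
par [ 0.04   0.969  0.109  0.052  0.049 -0.002 -0.04 ] state [ 0.0065 -0.1325] va -0.02 sd [0.0034 0.0134] innov [0.2, -0.4, -0.4, -0.4, 0.2, -0.1, -0.1, -0.1, 0.2, -0.1, 0.9, -0.5, 0.1, 0.4, 0.5]
13 [0.81, 0.29, -0.17, -0.45, -0.7, -0.88, -0.91, -0.98, -1.12, -1.29, -1.13, -0.6] ymax 0.218 lean -0.043 0.013
16 [0.21, -0.08, -0.27, -0.38, -0.5, -0.57, -0.55, -0.55, -0.6, -0.69, -0.73, -0.66] ymax 0.209 lean -0.02 0.006
20 [0.12, -0.15, -0.32, -0.42, -0.52, -0.58, -0.55, -0.53, -0.56, -0.64, -0.65, -0.56] ymax 0.208 lean -0.016 0.016
[-0.93  0.35  0.3   2.3  -0.2   0.52  1.09]
```

Emit:
{"api": "carry_out", "payload": {"targets": [[-0.1,0.2,0,0,-1],[-0.2,-0.1,0,0,-1],[-0.2,-0.3,0,0,-1],[-0.2,-0.4,0,0,-1],[-0.2,-0.5,0,0,-1]]}}

```text
t: 13.25
eef_pos: [0.3709, 0.1978, 0.0623]
tool_rot: [-0.0, 0.005, 1.0, -0.0]
contact_force: [-0.1, -0.8, -7.0]
gripper_width: 0.268
grasp_force: 109.8
```

```bash
python3 - <<'E'
from fit3 import *
go([.2,-.1,-.3,-.4,-.5],(13,16,20),5)
E
```

```text
t 13.25 [0.3709 0.1978 0.0623] yaw -0.55 edge -0.0215 [-0.012 -0.017 -0.016 -0.015 -0.009 -0.012 -0.013 -0.011]
par [ 0.039  0.968  0.11   0.053  0.049 -0.002 -0.041] state [-0.0074 -0.0974] va -0.014 sd [0.0034 0.0134] innov [0.2, -0.4, -0.4, -0.4, 0.2, -0.1, -0.1, -0.1, 0.2, -0.1, 0.8, -0.6, 0.1, 0.3, 0.5, 0.3]
13 [-0.2, -0.36, -0.44, -0.5, -0.6, -0.65, -0.6, -0.59, -0.63, -0.7, -0.65, -0.45] ymax 0.195 lean -0.014 0.004
16 [-0.51, -0.56, -0.51, -0.49, -0.52, -0.52, -0.44, -0.39, -0.39, -0.41, -0.4, -0.34] ymax 0.192 lean -0.008 0.003
20 [-0.53, -0.58, -0.53, -0.52, -0.55, -0.54, -0.46, -0.41, -0.4, -0.41, -0.39, -0.32] ymax 0.191 lean -0.008 0.006
```

Emit:
{"api": "carry_out", "payload": {"targets": [[-0.3,-0.3,0,0,-1],[-0.3,-0.4,0,0,-1],[-0.4,-0.5,0,0,-1],[-0.4,-0.5,0,0,-1],[-0.4,-0.6,0,0,-1]]}}

```text
t: 13.8
eef_pos: [0.389, 0.1744, 0.0623]
tool_rot: [0.0, 0.005, 1.0, 0.0]
contact_force: [-0.7, 0.5, -7.9]
gripper_width: 0.264
grasp_force: 109.8
```

```bash
python3 - <<'E'
from fit3 import *
go([-.3,-.4,-.5,-.5,-.6],(10,13,16,20),5)
E
```

```text
t 13.8 [0.389  0.1744 0.0623] yaw -0.57 edge -0.0135 [-0.005 -0.008 -0.011 -0.009 -0.003 -0.002 -0.001 -0.004]
par [ 0.039  0.968  0.11   0.053  0.048 -0.002 -0.041] state [-0.0012 -0.1221] va -0.016 sd [0.0034 0.0134] innov [0.2, -0.4, -0.5, -0.4, 0.2, -0.1, -0.1, -0.1, 0.2, -0.1, 0.7, -0.6, 0.1, 0.3, 0.4, 0.2, 0.3]
10 [-0.3, -0.52, -0.62, -0.7, -0.84, -0.89, -0.74, -0.31, 0.4, 0.01] ymax 0.17 lean -0.007 0.028
13 [-0.65, -0.63, -0.51, -0.43, -0.41, -0.36, -0.27, -0.21, -0.19, -0.19, -0.2, -0.25] ymax 0.167 lean -0.006 0.008
16 [-0.7, -0.68, -0.54, -0.46, -0.43, -0.37, -0.27, -0.21, -0.17, -0.15, -0.11, -0.07] ymax 0.166 lean -0.004 0.011
20 [-0.68, -0.67, -0.54, -0.47, -0.45, -0.4, -0.3, -0.24, -0.2, -0.18, -0.15, -0.1] ymax 0.166 lean -0.005 0.011
```

Emit:
{"api": "carry_out", "payload": {"targets": [[-0.2,-0.6,0,0,-1],[-0.3,-0.6,0,0,-1],[-0.3,-0.5,0,0,-1],[-0.4,-0.5,0,0,-1],[-0.4,-0.4,0,0,-1]]}}

```text
t: 14.35
eef_pos: [0.4046, 0.1481, 0.0623]
tool_rot: [0.0, 0.005, 1.0, 0.0]
contact_force: [0.3, -0.4, -7.1]
gripper_width: 0.269
grasp_force: 109.8
```

```bash
python3 - <<'E'
from fit3 import *
go([-.6,-.6,-.5,-.5,-.4],(8,10,13,16),5)
E
```

```text
t 14.35 [0.4046 0.1481 0.0623] yaw -0.58 edge -0.0035 [0.    0.132 0.14  0.14  0.005 0.006 0.002 0.003]
par [ 0.039  0.967  0.111  0.052  0.048 -0.002 -0.042] state [ 0.0082 -0.0969] va -0.011 sd [0.0034 0.0134] innov [0.2, -0.4, -0.5, -0.5, 0.1, -0.1, -0.1, -0.1, 0.2, -0.2, 0.7, -0.6, 0.0, 0.2, 0.3, 0.2, 0.2, 0.4]
8 [1.04, 0.29, -0.43, -0.91, -1.21, -0.85, 0.34, -0.21] ymax 0.161 lean -0.038 0.023
10 [0.34, 0.03, -0.22, -0.38, -0.54, -0.63, -0.58, -0.31, 0.24, 0.12] ymax 0.151 lean -0.015 0.02
13 [0.06, -0.06, -0.13, -0.16, -0.19, -0.2, -0.18, -0.18, -0.19, -0.22, -0.2, -0.14] ymax 0.148 lean -0.007 0.002
16 [-0.03, -0.12, -0.15, -0.16, -0.16, -0.16, -0.14, -0.12, -0.12, -0.13, -0.13, -0.11] ymax 0.147 lean -0.003 0.003
```

Emit:
{"api": "carry_out", "payload": {"targets": [[0,0.2,0,0,-1],[0,0,0,0,-1],[0,-0.2,0,0,-1],[0,-0.3,0,0,-1],[0,-0.3,0,0,-1]]}}

```text
t: 14.9
eef_pos: [0.404, 0.1424, 0.0623]
tool_rot: [-0.0, 0.005, 1.0, -0.0]
contact_force: [-0.7, 0.2, -7.0]
gripper_width: 0.271
grasp_force: 109.8
```

```bash
python3 - <<'E'
from fit3 import *
go([.2,0,-.2,-.3,-.3],(8,10,13,16),5)
E
```

```text
t 14.9 [0.404  0.1424 0.0623] yaw -0.55 edge -0.0135 [-0.006 -0.012  0.136  0.133 -0.004 -0.003 -0.006 -0.005]
par [ 0.038  0.967  0.111  0.053  0.048 -0.002 -0.043] state [ 0.0005 -0.0536] va -0.008 sd [0.0034 0.0134] innov [0.2, -0.4, -0.5, -0.5, 0.1, -0.1, -0.1, -0.1, 0.2, -0.2, 0.7, -0.6, 0.1, 0.2, 0.3, 0.1, 0.2, 0.4, 0.1]
8 [0.18, -0.04, -0.22, -0.35, -0.44, -0.34, -0.0, -0.15] ymax 0.144 lean -0.012 0.005
10 [-0.13, -0.19, -0.2, -0.21, -0.24, -0.24, -0.19, -0.07, 0.11, -0.01] ymax 0.141 lean -0.003 0.005
13 [-0.21, -0.22, -0.18, -0.14, -0.13, -0.11, -0.08, -0.05, -0.04, -0.04, -0.04, -0.07] ymax 0.14 lean -0.004 0.002
16 [-0.22, -0.23, -0.18, -0.15, -0.14, -0.12, -0.08, -0.06, -0.05, -0.04, -0.02, -0.01] ymax 0.14 lean -0.004 0.002
```

Emit:
{"api": "carry_out", "payload": {"targets": [[0,-0.2,0,0,-1],[0,-0.2,0,0,-1],[-0.2,-0.2,0,0,-1],[-0.3,-0.2,0,0,-1],[-0.4,-0.2,0,0,-1]]}}

```text
t: 15.45
eef_pos: [0.4134, 0.1324, 0.0623]
tool_rot: [0.0, 0.005, 1.0, 0.0]
contact_force: [0.1, -0.3, -6.2]
gripper_width: 0.269
grasp_force: 109.8
```

```bash
python3 - <<'E'
from fit3 import *
go([-.2,-.2,-.2,-.2,-.2],(6,8,10,13),5)
E
```

```text
t 15.45 [0.4134 0.1324 0.0623] yaw -0.57 edge -0.016 [-0.01  -0.009  0.14  -0.007 -0.007 -0.006 -0.006 -0.009]
par [ 0.039  0.967  0.111  0.053  0.048 -0.002 -0.042] state [-0.0022 -0.0477] va -0.005 sd [0.0034 0.0134] innov [0.2, -0.4, -0.5, -0.4, 0.2, -0.1, -0.1, -0.1, 0.2, -0.2, 0.7, -0.6, 0.1, 0.2, 0.3, 0.2, 0.2, 0.5, 0.2, -0.4]
6 [-0.84, 0.29, 1.1, 0.63, -1.29, -0.32] ymax 0.144 lean -0.048 0.013
8 [-1.04, -0.5, 0.08, 0.49, 0.72, 0.43, -0.53, -0.07] ymax 0.134 lean -0.026 0.026
10 [-0.75, -0.49, -0.17, 0.04, 0.21, 0.35, 0.4, 0.3, -0.04, -0.25] ymax 0.131 lean -0.02 0.019
13 [-0.56, -0.43, -0.24, -0.13, -0.05, 0.03, 0.09, 0.14, 0.19, 0.24, 0.19, 0.02] ymax 0.128 lean -0.007 0.014
```

Emit:
{"api": "carry_out", "payload": {"targets": [[-0.9,-0.5,0,0,-1],[-1.3,-0.3,0,0,-1],[-1.3,-0.1,0,0,-1],[-1.0,0,0,0,-1],[-0.5,0.1,0,0,-1]]}}

```text
t: 16.0
eef_pos: [0.4649, 0.124, 0.0624]
tool_rot: [0.001, 0.005, 1.0, 0.0]
contact_force: [-0.1, -0.1, -7.4]
gripper_width: 0.266
grasp_force: 109.8
```

```bash
python3 - <<'E'
from fit3 import *
go([-.5,-.3,-.1,0,.1],(8,13),5); o=bot.get_obs(); print(o["contact_force"],o["torque"])
p=pose()[1]; im=cv2.imread("pics/last.png"); f=7; c0,r0=100,125
cv2.imwrite("pics/c7.png",cv2.resize(im[r0:r0+84,c0:c0+112],None,fx=f,fy=f,interpolation=cv2.INTER_CUBIC))
E
```

```text
t 16.0 [0.4649 0.124  0.0624] yaw -0.62 edge -0.0215 [ 0.081  0.098 -0.021 -0.014 -0.013 -0.013 -0.012 -0.011]
par [ 0.039  0.967  0.111  0.053  0.048 -0.002 -0.042] state [-0.0079 -0.0148] va 0.003 sd [0.0034 0.0134] innov [0.2, -0.4, -0.5, -0.4, 0.2, -0.1, -0.1, -0.0, 0.2, -0.2, 0.7, -0.6, 0.1, 0.2, 0.4, 0.2, 0.2, 0.5, 0.2, -0.4, -0.1]
8 [-1.44, -0.61, 0.25, 0.84, 1.19, 0.77, -0.66, 0.01] ymax 0.134 lean -0.036 0.039
13 [-0.59, -0.4, -0.19, -0.06, 0.03, 0.11, 0.16, 0.21, 0.27, 0.32, 0.27, 0.08] ymax 0.128 lean -0.008 0.015
[ 0.10580282  0.58660982 -7.78728078] [ 0.09441584 -0.06746947  0.0386868 ]
```

View pics/c7.png

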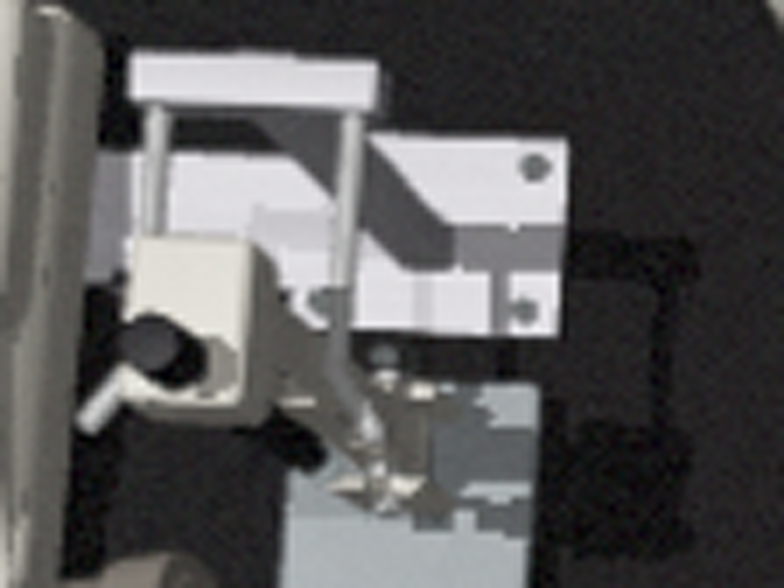

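The arm is between the meter's prongs: the bar passes inside the right prong at (345,300), with the head above the clip at (190,330). Now I'll centre it and lower it gently.

Emit:
{"api": "carry_out", "payload": {"targets": [[0,0.1,0,0,-1],[0,0.2,0,0,-1],[0,0.1,0.1,0,-1],[0,0,0.3,0,-1],[0,0,0.3,0,-1],[0,0,0.3,0,-1],[0,0,0.2,0,-1],[0,0,0.1,0,-1],[0,0,0,0,-1],[0,0,0,0,-1]]}}

```text
t: 17.05
eef_pos: [0.4631, 0.128, 0.0493]
tool_rot: [0.0, 0.005, 1.0, 0.0]
contact_force: [0.6, -0.2, -6.4]
gripper_width: 0.265
grasp_force: 109.8
```

Emit:
{"api": "carry_out", "payload": {"targets": [[0,0,0.05,0,-1],[0,0,0.05,0,-1],[0,0,0.05,0,-1],[0,0,0,0,-1],[0,0,0,0,-1]]}}

```text
t: 17.55
eef_pos: [0.4631, 0.1281, 0.0478]
tool_rot: [0.0, 0.005, 1.0, 0.0]
contact_force: [-0.3, 0.9, -7.2]
gripper_width: 0.263
grasp_force: 109.8
```

Emit:
{"api": "carry_out", "payload": {"targets": [[0,0,0.05,0,-1],[0,0,0.05,0,-1],[0,0,0.05,0,-1],[0,0,0,0,-1],[0,0,0,0,-1]]}}

```text
t: 18.05
eef_pos: [0.4631, 0.128, 0.0475]
tool_rot: [-0.0, 0.005, 1.0, 0.0]
contact_force: [-6.1, -2.3, 13.8]
gripper_width: 0.265
grasp_force: 112.7
```

Emit:
{"api": "carry_out", "payload": {"targets": [[0,0,-0.05,0,-1],[0,0,0,0,-1],[0,0,0,0,-1]], "force": 25}}

```text
t: 18.35
eef_pos: [0.4631, 0.128, 0.0475]
tool_rot: [-0.0, 0.005, 1.0, 0.0]
contact_force: [-4.4, -1.6, 9.2]
gripper_width: 0.268
grasp_force: 111.8
```

Emit:
{"api": "carry_out", "payload": {"targets": [[0,0,0,0,-0.3],[0,0,0,0,-0.1],[0,0,0,0,0.2],[0,0,0,0,0.5],[0,0,0,0,0.7],[0,0,0,0,0.7],[0,0,0,0,0.7]]}}

```text
t: 19.05
eef_pos: [0.4631, 0.1281, 0.0468]
tool_rot: [0.0, 0.005, 1.0, 0.0]
contact_force: [-0.2, 1.3, -0.2]
gripper_width: 0.852
grasp_force: 0.0
```

```bash
python3 - <<'E'
from h import *
o,p,R=pose();print(o["t"],p,o["contact_force"],o["gripper_width"])
t=imaging.read_camera("top")[:,:,::-1];s=imaging.read_camera("side")[:,:,::-1]
a=cv2.resize(t[110:255,100:200],None,fx=4,fy=4,interpolation=cv2.INTER_CUBIC);b=cv2.resize(s[55:200,225:325],None,fx=4,fy=4,interpolation=cv2.INTER_CUBIC)
cv2.imwrite("pics/c8.png",np.hstack([a,b]))
E
```

```text
19.05 [0.46306371 0.12806275 0.04676863] [-0.24108202  1.34799101 -0.20209968] 0.8519648480786095
```

View pics/c8.png

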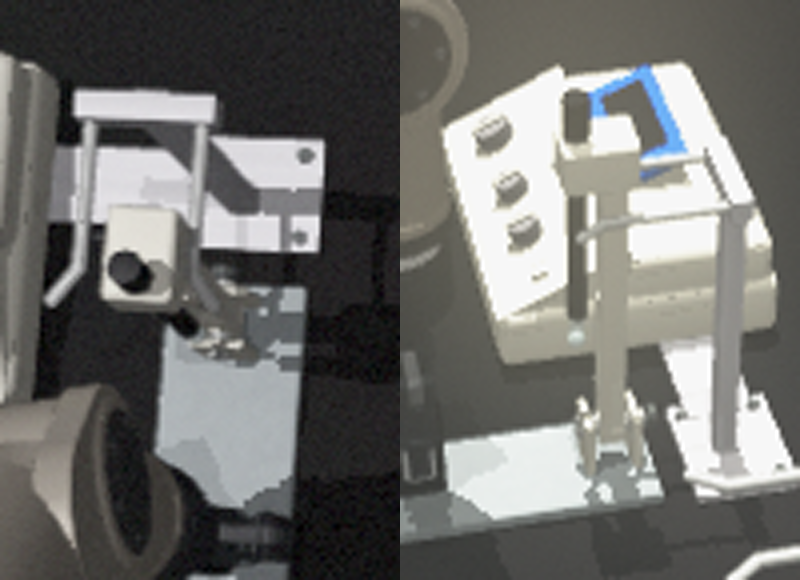

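The stand is flat on the bench and released. Its arm rests in the meter's clip, with the bar between the prongs at side-crop (615,240). I'll withdraw straight up.

Emit:
{"api": "carry_out", "payload": {"targets": [[0,0,-0.5,0,0.7],[0,0,-1.5,0,0.7],[0,0,-2.5,0,0.7],[0,0,-3,0,0.7],[0,0,-3,0,0.7],[0,0,-2.5,0,0.7],[0,0,-1,0,0.7],[0,0,0,0,0.7],[0,0,0,0,0.7],[0,0,0,0,0.7],[0,0,0,0,0.7],[0,0,0,0,0.7]]}}

```text
t: 20.35
eef_pos: [0.4626, 0.1278, 0.186]
tool_rot: [-0.001, 0.005, 1.0, -0.0]
contact_force: [0.6, -0.3, -0.7]
gripper_width: 0.848
grasp_force: 0.0
```

```bash
python3 - <<'E'
from h import *
o,p,R=pose();print(o["t"],p,o["contact_force"]); cal=imaging.calibration("top"); im=imaging.read_camera("top")[:,:,::-1].copy()
im0=cv2.imread("pics/last.png"); T2=im0[159:182,119:135]  # head
def P(L): return proj(cal,world((.463,.128,-.0105),L)).round(1).tolist()
m=cv2.matchTemplate(im[140:200,100:160],T2,cv2.TM_CCOEFF_NORMED);print("head score",cv2.minMaxLoc(m),"was at",(19,19))
print(bot.hand_in())
E
```

```text
20.35 [0.46263993 0.12783591 0.18602314] [ 0.63148052 -0.33430418 -0.69446011]
head score (-0.6175907254219055, 0.9550350904464722, (38, 0), (28, 22)) was at (19, 19)
the job is handed in; nothing more can be done
None
```

The electrode stand is in the meter's bracket: set down flat, its arm resting between the prongs, gripper withdrawn. I handed the job in at about 20 s; the hand-in returned no verdict.

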